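# Find the flat on the guide post and hold its stop collar on it

### The arm

A 6-joint arm with a two-finger parallel gripper is mounted at the origin on the work surface. World frame = base frame: x ahead of the robot, y to its left, z up, the work surface at z = 0. Lengths are in m, angles in rad, forces in N, time in s.
With the tool pointing down it reaches from about 0.425 to 0.95 m from the base axis. Payload 3.5 kg.
Tool frame: the origin (TCP) lies at the very end of the fingers, on their centre line; the grasp point (between the pads) lies 19 mm behind it; z points along the fingers, y is the direction in which the jaws open and shut (so a half turn about z gives the same grasp; the last joint's range is limited). The gripper opens to 85 mm and grips with 20 to 120 N. Pads are 22 mm wide; open, the fingers measure 114 mm over their backs; the gripper's body (76 mm by 85 mm) begins 54 mm behind the grasp point. The pads swing forward as they close: fully open they stand 13 mm farther back than shut.
Start: joints at [1.156, 0.286, 1.577, -0, 1.279, -0.15], TCP at [0.177, 0.651, 0.208] pointing down, gripper open.
Joint ranges: [-2.77, 2.77], [-0.9, 2.22], [0.21, 2.48], [-1.53, 4.67], [0.24, 2.81], [-2.84, 2.84]. Speed limits (rad/s): [2.79, 2.79, 3.14, 3.14, 3.14, 3.14].

### API

Orientations are given as a unit quaternion [x, y, z, w].
In Python, from plant import get_state, read_camera, get_calibration, ticket, search_frame, cut_out, pinpoint gives the robot as it stands.
- The arm moves only by the tool move_arm, never from a script. Its argument "plan" is a list that holds one entry, the list of rows, each a list of 7 numbers: the turn, a rotation vector about the tool's x, y, z in degrees, then the shift along the tool's x, y, z in m, then the finger opening in m, from 0 to 0.0854. In form: [[[ax, ay, az, x, y, z, hand], ...]]. A call has exactly 5 rows; each row is the pose to reach, as a shift and turn from the pose measured when the call began, along the tool's axes at that moment; what a row does not reach only later rows make up. A row lasts 1/8 s, in which the tool goes at most 62.5 mm and 10.7 degrees, less where a joint would pass 70% of its speed; a pose out of reach is approached as far as the arm can. A call with a gripper value outside its range is refused whole. The fingers move at their own pace and stop on an object; "force" is the grip in N (left out, the last holds). Time passes only in rows, so rows that repeat a pose let the fingers close, or fill a call up. It gives the time, the measured TCP pose, the force and the opening at its end, in the units of the state.
- get_state(): the state, without advancing time (a new reading comes with each control period).
- read_camera(name): name is "side" or "top"; returns the picture (400x640x3 uint8, red, green, blue); there is no depth.
- get_calibration(name): a dict with "mtx" (3x3 intrinsics, pixels), "extrinsics" (4x4, takes a point from camera to world coordinates). Camera axes: x right, y up, looking along -z (the intrinsics and any distortion apply to the point x, -y, -z); pixel columns grow to the right and rows downward; lengths in m; the calibration is good to about 2 mm. A picture is of the moment at which its call begins. get_calibration takes no time and is no camera call.
- ticket.sign_off(): hands the job in, once; it reports no verdict.
Trained networks look in the newest picture that a camera, given by its name, has taken for a name from the list of things; names that differ only in an ending like _2 or _b are one class to them, and where a whole thing is asked for, a point or a joint stands for the part that bears it (a point fixed in the world has none). Each returns a list of dicts, best first, with "p" (0 to 1); they miss things now and then, are a little off and sometimes report something else, mostly with a low value. They report only what shows in the picture. A call takes as long as a camera call. They do not tell look-alikes from the thing itself.
- search_frame(camera, query): "centre" ([column, row] in pixels, amid what is visible of it).
- cut_out(camera, query): "pixels" (400x640 bool, what is visible of it) and "centre" ([column, row] in pixels, amid what is visible of it).
- pinpoint(camera, query): "centre" ([column, row] in pixels: a listed point, or the origin of a listed thing).
The state is a dict: "time": time; "qpos": joint angles; "dq": joint speeds; "joint_efforts": joint torques, N m; "eef_pos": TCP position; "tcp_rot": TCP orientation; "contact_force": force on the tool from outside, world axes, zero at the start; "wrist_torque": the same for the moment, N m; "opening": opening from 0.0 (shut) to 1.0 (fully open).
Only numpy, scipy, OpenCV 4.12 (cv2) and the standard library are available. Lean on these libraries where they do the work, as an engineer would, in place of code of your own. Each camera call takes 0.05 s, during which the arm holds its last target.

### The job

Gently pinch the upright guide post across the flat on its upper end and turn it until the flat faces the pointer rib on the bushing, so that you feel the flat squarely between your fingers. Then pick up the stop collar, the steel ring with the set screw sticking out of its side, slip it level over the post with its screw on the side of the flat, and finish while still holding it there: clear of the bushing, the screw about halfway down the flat and its point pressed lightly against the flat. Grip the post and the collar with no more than about 40 N, and leave everything else where it is.

Things in the scene. Friction and masses are not known exactly. Their poses are not given: they have to be found in the camera images.
- bushing: fixed guide bushing for the steel post: white base plate 110 x 110 x 12 mm, grey round housing 56 mm across, top 70 mm above the table; origin on the table on the post's axis, z up. A grey pointer rib, 8 mm wide, stands out from the housing along the bushing's +x, from 27 to 53 mm from the axis, its top at 68 mm
- pointer (a point): outer end of the pointer rib, 53 mm from the post's axis, 68 mm above the table
- post (a joint): angle (rad) of the guide post (24 mm thick, upright, ends 128 mm above the table, cannot lift out) in the bushing: 0 when its flat faces the pointer (bushing +x), growing counter-clockwise seen from above; starts between 0.6 and 1.4, turns from -3 to 3 and stays where left (friction 0.06 Nm)
- flat: the flat cut on one side of the post, 18 mm wide, 44 mm tall (84 to 128 mm above the table); there the post is D-shaped, 19.5 mm thick across the flat. Origin: middle of the flat's surface, 7.5 mm from the post's axis, 106 mm above the table; x points straight out of the flat, z up. It turns with the post
- collar: stop collar: dark steel ring, 46 mm outside, 30 mm bore, 20 mm tall, 0.15 kg, flat on the table at first; origin: centre of its underside, z up. Its set screw lies along the collar's +x at half height; 10 mm thick head out to 34 mm from the axis, point inside the bore 9.5 mm from the axis: it passes over the post only with the screw on the flat's side (2 mm free when centred)
- screw: the set screw, fixed in the collar, 6 mm thick; origin: centre of its point (inside the bore), x outward to its head
- spacer: plain steel ring like the collar (46 mm outside, 30 mm bore, 20 mm tall) but without any screw; lies flat on the table; not to be used. Origin: centre of its underside
- screwdriver: screwdriver lying on the table, 170 mm long, handle towards the robot; leave alone. Origin: on the table under its middle
- wrench: 160 mm open-end wrench lying on the table; leave alone. Origin: on the table under its middle
- oil: amber bottle, 48 mm across, 110 mm tall; leave alone. Origin: centre of its underside
- grease: white jar with steel cap, 64 mm across, 50 mm tall; leave alone. Origin: centre of its underside
- tray: empty grey plastic tray 110 x 150 x 30 mm; leave alone. Origin: centre of its underside
- pad: rubber machine foot, 56 mm across, 32 mm tall; leave alone. Origin: centre of its underside
Not all that is in view belongs to the job. Leave any blue or purple look-alike of the collar alone.

How it is judged:
By the outcome, as a careful person would: the job done as asked, in the order asked, and still so for the second after the job is handed in, while the arm keeps its last pose, push and grip.
It also fails if it takes over 59 s, if anything falls off the work surface, if the arm or the gripper's body presses on something with over 40 N, if the wrist force passes 120 N, or if a joint passes its speed limit or range.

## Working session

There is one attempt and no reset: what is moved stays moved. The work goes in short steps, Python scripts to look and compute and a tool call to move; the robot and the scene stay as the last step left them, time stands still between calls to the robot, and variables do not carry over. Pictures are saved under pics/ and viewed, and the job is handed in when it is done.

Besides the shell and the picture viewer there is one more tool, called after "Call:" as name([rows], argument=value, ...), one row to a line, values as JSON. move_arm: Moves the arm, as the interface text tells. Its arguments: {"type":"object","properties":{"plan":{"type":"array","items":{"type":"array","items":{"type":"array","items":{"type":"number"}}}},"force":{"type":"number"}},"required":["plan"]}

```bash
ls; mkdir -p pics; python3 - <<'E'
from plant import *
import cv2
print(get_state())
for n in ("side","top"):
    im=read_camera(n); cv2.imwrite(f"pics/{n}0.png",im[:,:,::-1])
    c=get_calibration(n); print(n,c)
E
```

```text
pics
{'time': 0.0, 'qpos': array([ 1.15602759e+00,  2.87193985e-01,  1.57819563e+00,  3.49283724e-06,
        1.27860884e+00, -1.50022768e-01]), 'dq': array([ 0.00085875, -0.00131528, -0.00026587,  0.00151319, -0.00175266,
       -0.00082667]), 'joint_efforts': array([ 3.34668875e-04, -4.05992317e+01, -2.92618418e+01, -2.08901160e-04,
        6.06178233e-03, -1.66213539e-05]), 'eef_pos': array([0.17631362, 0.65081626, 0.20611829]), 'tcp_rot': array([ 1.31987139e-01,  9.91250699e-01, -1.15479098e-03, -3.36803308e-04]), 'contact_force': array([0.29478578, 0.39684691, 1.02182497]), 'wrist_torque': array([ 0.00104719,  0.00825109, -0.00131354]), 'opening': 1.004054131738806}
side {'mtx': array([[437.19902033,   0.        , 325.03217856],
       [  0.        , 437.19902033, 204.07377524],
       [  0.        ,   0.        ,   1.        ]]), 'extrinsics': array([[ 0.99352769,  0.07486458, -0.08542851,  0.43516001],
       [-0.11335636,  0.60522755, -0.78794032, -0.91841908],
       [-0.00728513,  0.79252439,  0.6097967 ,  0.82881297],
       [ 0.        ,  0.        ,  0.        ,  1.        ]])}
top {'mtx': array([[394.38597085,   0.        , 316.93901529],
       [  0.        , 394.38597085, 198.04515368],
       [  0.        ,   0.        ,   1.        ]]), 'extrinsics': array([[-0.05282868,  0.97657816, -0.20857665,  0.29148569],
       [-0.99859625, -0.05246407,  0.00728391, -0.01705751],
       [-0.00382947,  0.20866866,  0.9779789 ,  1.24839345],
       [ 0.        ,  0.        ,  0.        ,  1.        ]])}
```

View pics/side0.png

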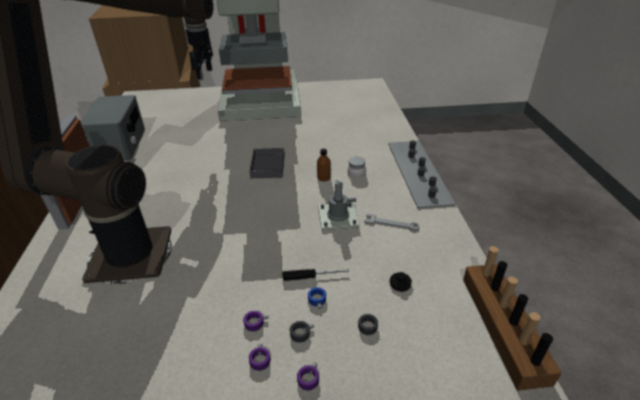

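View pics/top0.png

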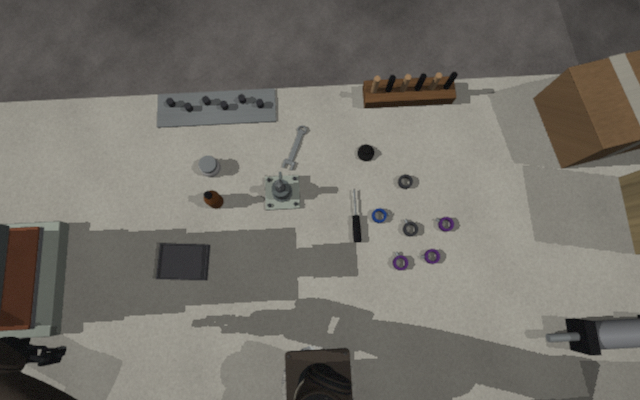

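The side view shows the dark collar with its screw at (300,331), the spacer at (368,324) and the bushing and post at (338,210). In the top view they are at (410,228), (405,181) and (282,188). I'll measure these next.

```bash
cat > h.py <<'E'
import numpy as np, cv2
from plant import *
def ray(n,uv):
    c=get_calibration(n);M=c["mtx"];E=c["extrinsics"]
    d=np.array([(uv[0]-M[0,2])/M[0,0],-(uv[1]-M[1,2])/M[1,1],-1.])
    return E[:3,3],E[:3,:3]@d
def atz(n,uv,z):
    o,d=ray(n,uv);return o+d*(z-o[2])/d[2]
def proj(n,p):
    c=get_calibration(n);M=c["mtx"];E=c["extrinsics"]
    q=E[:3,:3].T@(np.asarray(p)-E[:3,3]);return np.array([M[0,2]+M[0,0]*q[0]/-q[2],M[1,2]-M[1,1]*q[1]/-q[2]])
def tri(a,b):
    (o1,d1),(o2,d2)=ray("side",a),ray("top",b)
    A=np.stack([d1,-d2],1);s=np.linalg.lstsq(A,o2-o1,rcond=None)[0]
    p,q=o1+s[0]*d1,o2+s[1]*d2
    return (p+q)/2,np.linalg.norm(p-q)
def crop(im,c,r,s,f):
    x,y=int(c[0]),int(c[1]);x0=max(x-r,0);y0=max(y-s,0)
    cv2.imwrite(f,cv2.resize(im[y0:y+s,x0:x+r,::-1],None,fx=8,fy=8,interpolation=cv2.INTER_CUBIC))
E
python3 - <<'E'
from h import *
np.set_printoptions(precision=4,suppress=True)
S=read_camera("side");T=read_camera("top")
Z={"bushing":0,"pointer":.068,"flat":.106,"collar":0,"screw":.01}
for q in Z:
    for n in("side","top"):
        for d in pinpoint(n,q)[:5]:
            print(q,n,np.round(d["centre"],1),round(d["p"],2),atz(n,d["centre"],Z[q]))
crop(S,(338,208),35,35,"pics/sb.png");crop(T,(284,188),35,35,"pics/tb.png")
crop(S,(300,331),35,35,"pics/sc.png");crop(T,(410,228),35,35,"pics/tc.png")
a=[cv2.imread(f"pics/{k}.png") for k in("sb","tb","sc","tc")]
cv2.imwrite("pics/quad.png",cv2.resize(np.vstack([np.hstack(a[:2]),np.hstack(a[2:])]),(600,600)))
print(get_state()["time"])
E
```

```text
bushing side [336.2 213.3] 0.85 [0.5796 0.1029 0.    ]
bushing side [390.  222.9] 0.47 [0.7305 0.0389 0.    ]
bushing top [282.1 189.7] 0.59 [0.5915 0.0853 0.    ]
bushing top [215.4 194.7] 0.41 [0.5865 0.3022 0.    ]
pointer side [355.2 196.7] 0.69 [0.633  0.0889 0.068 ]
pointer top [407.4 226.3] 0.71 [ 0.4417 -0.2933  0.068 ]
pointer top [283.  170.9] 0.67 [0.635  0.0749 0.068 ]
flat side [268.3 167.1] 0.43 [0.3856 0.2206 0.106 ]
flat top [364.8 151.8] 0.61 [ 0.6707 -0.1783  0.106 ]
collar side [260.5 358.3] 0.77 [ 0.3534 -0.3668  0.    ]
collar side [318.1 297.5] 0.69 [ 0.4923 -0.2158  0.    ]
collar side [308.1 375.4] 0.67 [ 0.451  -0.4183  0.    ]
collar side [295.8 331. ] 0.62 [ 0.4325 -0.3064  0.    ]
collar side [254.9 321.2] 0.53 [ 0.3403 -0.2683  0.    ]
collar top [445.6 225.6] 0.68 [ 0.4461 -0.4308  0.    ]
collar top [380.1 215.3] 0.67 [ 0.4904 -0.2255  0.    ]
collar top [409.1 225.9] 0.54 [ 0.4514 -0.3147  0.    ]
collar top [400.2 265.1] 0.52 [ 0.3301 -0.2745  0.    ]
collar top [429.7 256.1] 0.48 [ 0.353  -0.3695  0.    ]
screw side [312.4 370.9] 0.6 [ 0.4604 -0.4154  0.01  ]
screw side [300.3 333. ] 0.52 [ 0.4421 -0.3203  0.01  ]
screw side [334.7 214.1] 0.51 [0.5729 0.0874 0.01  ]
screw side [258.6 316.7] 0.47 [ 0.3497 -0.2644  0.01  ]
screw side [260.3 356.5] 0.46 [ 0.354  -0.3691  0.01  ]
0.7
```

View pics/quad.png

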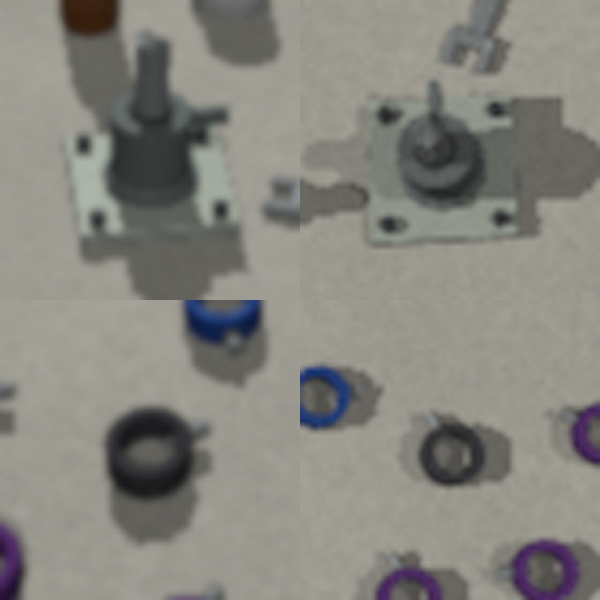

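The quad shows the post and bushing, with the rib pointing right in the side view and up in the top view. The collar's screw also points right in the side view and up-left in the top view. Next I'll fit wireframes to these.

```bash
cat > fit.py <<'E'
from h import *
np.set_printoptions(precision=4,suppress=True)
def circ(c,r,z,n=48):
    a=np.linspace(0,2*np.pi,n);return np.c_[c[0]+r*np.cos(a),c[1]+r*np.sin(a),np.full(n,z)]
def overlay(im,n,c,r,polys,f,k=11):
    x0,y0=int(c[0])-r,int(c[1])-r
    I=cv2.resize(im[max(y0,0):y0+2*r,x0:x0+2*r,::-1],None,fx=k,fy=k,interpolation=cv2.INTER_CUBIC).copy()
    y0=max(y0,0)
    for P,col in polys:
        uv=np.array([(proj(n,p)-[x0,y0]+0.5)*k for p in P])
        cv2.polylines(I,[np.round(uv).astype(np.int32)],False,col,1)
    return I
def bush(c,yaw,th=None):
    R=np.array([[np.cos(yaw),-np.sin(yaw)],[np.sin(yaw),np.cos(yaw)]])
    def W(pts):
        P=np.array(pts,float);P[:,:2]=P[:,:2]@R.T+c[:2];return P
    h=.055
    L=[(W([[h,h,.012],[-h,h,.012],[-h,-h,.012],[h,-h,.012],[h,h,.012]]),(0,0,255)),
       (circ(c,.028,.07),(0,255,255)),(circ(c,.012,.128),(0,255,0)),(circ(c,.012,.07),(0,128,0)),
       (W([[.027,.004,.068],[.053,.004,.068],[.053,-.004,.068],[.027,-.004,.068]]),(255,0,255))]
    return L
E
python3 - <<'E'
from fit import *
S=read_camera("side");T=read_camera("top")
np.save("S.npy",S);np.save("T.npy",T)
# post top
print("posttop", tri((338.5,182),(280.8,186)))
print(atz("top",(281,185.7),.128),atz("side",(338.5,182),.128))
for q,n in(("bushing","side"),("bushing","top")):
    for d in cut_out(n,q)[:2]:
        ys,xs=np.where(d["pixels"]);print(q,n,d["p"],d["centre"],xs.min(),xs.max(),ys.min(),ys.max())
c=np.array([.584,.091]);yaw=-.1
a=overlay(S,"side",(338,206),27,bush(c,yaw),None,k=14);b=overlay(T,"top",(283,188),27,bush(c,yaw),None,k=14)
cv2.imwrite("pics/o1.png",cv2.resize(np.hstack([a,b]),(800,400)))
E
```

```text
posttop (array([0.5768, 0.0783, 0.1304]), np.float64(0.010222759626019439))
[0.573  0.0776 0.128 ] [0.5825 0.0836 0.128 ]
bushing side 0.78 [338.3, 211.5] 319 359 181 230
bushing side 0.33 [388.9, 224.6] 366 418 214 229
bushing top 0.96 [279.0, 191.5] 265 299 172 210
```

View pics/o1.png

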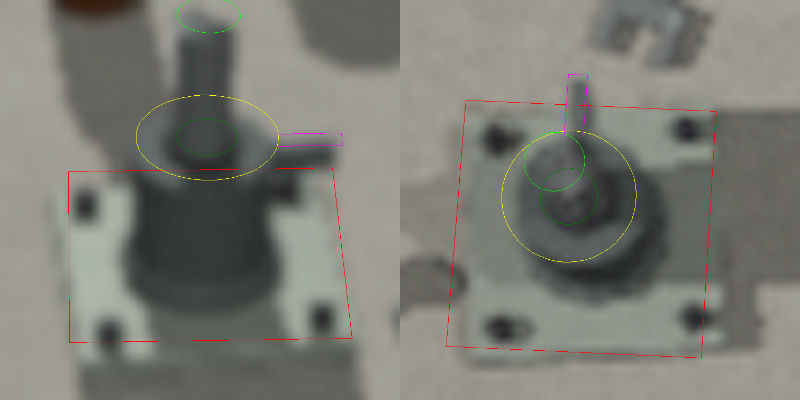

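```bash
python3 - <<'E'
from fit import *
S=np.load("S.npy");T=np.load("T.npy")
a=overlay(S,"side",(338,206),27,[],None,k=11);b=overlay(T,"top",(283,188),27,[],None,k=11)
for n,I,x0,y0 in(("a",a,311,179),("b",b,256,161)):
    I=cv2.convertScaleAbs(I,alpha=1.5)
    for i in range(0,54,5):
        cv2.putText(I,str(x0+i),(int((i+.5)*11)-10,10),0,.35,(0,0,255),1);cv2.line(I,(int((i+.5)*11),12),(int((i+.5)*11),18),(0,0,255),1)
        cv2.putText(I,str(y0+i),(0,int((i+.5)*11)+4),0,.35,(0,0,255),1);cv2.line(I,(24,int((i+.5)*11)),(30,int((i+.5)*11)),(0,0,255),1)
    cv2.imwrite(f"pics/big_{n}.png",I)
E
```

```text
(no output)
```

View pics/big_a.png

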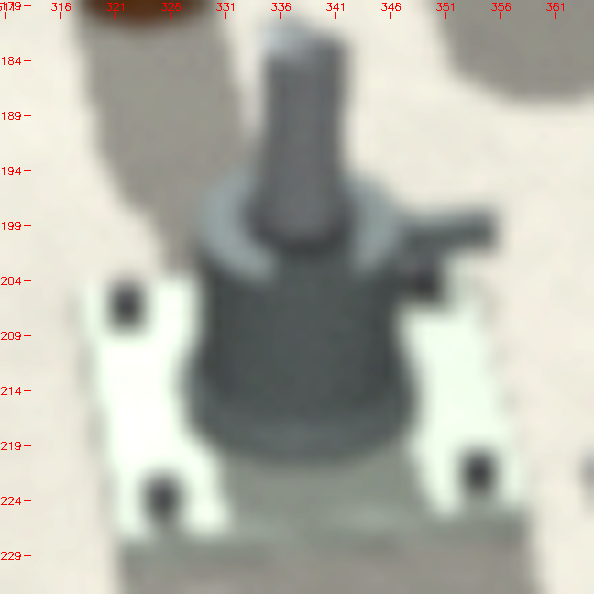

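View pics/big_b.png

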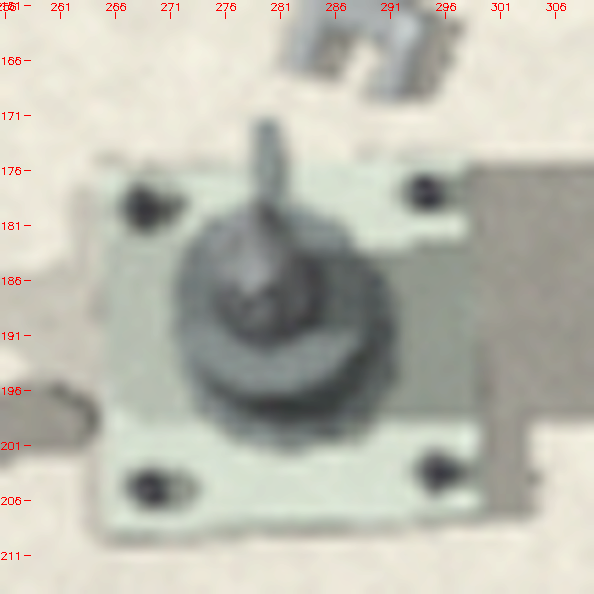

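```bash
python3 - <<'E'
from fit import *
from scipy.optimize import least_squares
h=.055
side=[((-h,-h,.012),(322,227.3)),((h,-h,.012),(357.3,225.3)),((-h,h,.012),(319.2,204)),((0,0,.07),(338.2,199.3)),((.053,0,.066),(355.6,199)),((0,0,.128),(338.5,182.3))]
top=[((h,h,.012),(265.3,175.3)),((h,-h,.012),(298,174.8)),((-h,h,.012),(266,208.6)),((-h,-h,.012),(299,207)),((0,0,.07),(280,187)),((.053,0,.068),(279.8,171.6)),((0,0,.128),(278.8,184.3))]
def W(p,q):
    c,s=np.cos(p[2]),np.sin(p[2]);return (p[0]+c*q[0]-s*q[1],p[1]+s*q[0]+c*q[1],q[2])
def res(p,sets): return np.concatenate([proj(n,W(p,q))-uv for n,L in sets for q,uv in L])
for sets in([("side",side)],[("top",top)],[("side",side),("top",top)]):
    r=least_squares(res,[.58,.09,0],args=(sets,));print(r.x);print(r.fun.reshape(-1,2).tolist() if 1 else 0)
E
```

```text
[ 0.5821  0.0823 -0.0492]
[[-1.4578299079677208, 0.014720958273386486], [1.4031694774910761, 0.19905754981027712], [-0.6767642535018012, -0.02016278429880458], [-0.003906260711914911, -0.5126526380905148], [0.7810531575443065, 0.07789779321208812], [-0.07527611678847279, -0.024632612972169454]]
[ 0.5821  0.0848 -0.0129]
[[-0.5722587440716325, 0.5691309411803331], [0.5934377967783462, -0.27231813034586594], [-0.8472006767182734, 0.5810308710867105], [0.6362886182189413, 0.8017245453837631], [0.32192597870152895, 0.4598201791752956], [0.23195800259645694, -0.562738270029854], [-0.35125032217547414, -1.4902780114144036]]
[ 0.582   0.0842 -0.025 ]
[[-1.043657330353824, -0.13429465113893002], [1.67304253075514, -0.5442483746751634], [-1.1539887619963451, -0.10530449174831347], [-0.10387754496127855, -0.8998340434218619], [0.6016876969272857, -0.5715280618578333], [-0.17839788346526575, -0.4030449845495525], [-0.17617511707339872, 0.36229089351164134], [0.9956652488560849, -0.0833723316093824], [-0.8614021343895502, 0.38091928212992343], [0.6287004281919621, 1.0119709079772292], [0.5251209868087585, 0.4577855543784324], [0.639384046368491, -0.5717275289709676], [-0.13808315890952372, -1.492417006506571]]
```

```bash
python3 - <<'E'
from fit import *
ims=[]
for n,f,uv in(("side","S.npy",(338,184)),("top","T.npy",(279,184))):
    I=np.load(f)[uv[1]-8:uv[1]+8,uv[0]-8:uv[0]+8,::-1]
    I=cv2.normalize(I,None,0,255,cv2.NORM_MINMAX)
    ims+=[cv2.resize(I,(380,380),interpolation=cv2.INTER_NEAREST)]
    g=I.mean(2).astype(int);print(n);print(g[2:14,2:14])
cv2.imwrite("pics/pt.png",np.hstack(ims))
E
```

```text
side
[[221 232 234 236 234 234 234 238 238 238 233 230]
 [219 233 231 222 214 208 220 234 234 233 233 229]
 [219 227 214 198 171 162 181 206 222 228 229 231]
 [211 219 199 173 144 125 130 155 173 190 213 224]
 [198 218 202 174 138 115 101  92  93 117 167 208]
 [182 219 197 142 113  92  71  49  33  45 114 188]
 [174 217 174  83  53  53  46  33  17  26 103 187]
 [164 209 158  52  15  17  21  20  11  22 102 186]
 [144 188 151  48   8  11  10  12   5  21 102 189]
 [115 165 143  51   6   8  12  14   7  21 105 193]
 [108 156 141  46   7  12  15  14   8  29 120 200]
 [103 152 134  44   9  10  17  15  10  39 140 215]]
top
[[217 232 238 237 236 211 149 116 120 182 227 237]
 [194 236 234 224 202 164  99  83 119 155 186 214]
 [210 207 190 177 150 129  79  37  76 107 133 159]
 [219 167 124 134 137 126  85  48  45  78 110 118]
 [169 130 128 132 114 123 102  70  58  68 103 116]
 [116 106 127 120 111 132 116  92  72  61  72  87]
 [ 95 100 110 118 126 142 136 101  78  46  29  33]
 [ 98 102 109 128 136 149 151 117  70  41  25  11]
 [ 90  94  93 105 114 147 143  95  51  38  29  11]
 [ 89  89  74  70  71 113  87  34  29  36  34  16]
 [ 95  91  64  55  65  51  62  51  27  36  41   8]
 [ 91  91  71  44  52  53  74  55  23  30  22   5]]
```

View pics/pt.png

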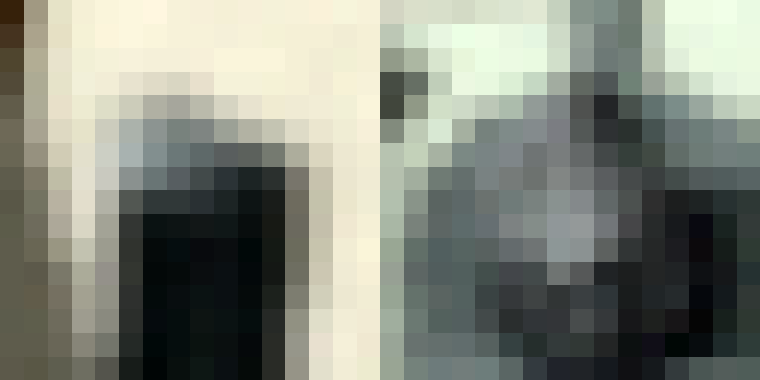

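```bash
cat > go.py <<'E'
import sys
from h import *
from scipy.spatial.transform import Rotation as R
np.set_printoptions(precision=4,suppress=True)
def st():
    s=get_state();r=R.from_quat(s["tcp_rot"]);y=r.as_matrix()[:,1]
    print("t",round(s["time"],2),"pos",s["eef_pos"],"psi",round(np.arctan2(y[1],y[0]),4),"tilt z",r.as_matrix()[:,2],"open mm",round(s["opening"]*85.4,2),"F",s["contact_force"].round(2),"M",s["wrist_torque"].round(3),"q",s["qpos"].round(2))
    return s,r
def go(x,y,z,psi):
    s,r=st()
    Y=np.array([np.cos(psi),np.sin(psi),0]);Z=np.array([0,0,-1.]);X=np.cross(Y,Z)
    T=R.from_matrix(np.stack([X,Y,Z],1))
    print("turn",(r.inv()*T).as_rotvec(degrees=True).round(2),"shift",r.inv().apply(np.array([x,y,z])-s["eef_pos"]).round(4))
if __name__=="__main__":
    if len(sys.argv)>1: go(*map(float,sys.argv[1:5]))
    else: st()
E
python3 go.py .5805 .0825 .206 .85
python3 - <<'E'
from fit import *
S=np.load("S.npy");T=np.load("T.npy")
I=[]
for n,im,uv in(("side",S,(300,331)),("top",T,(410,228))):
    i=overlay(im,n,uv,13,[],None,k=30)
    x0,y0=uv[0]-13,uv[1]-13
    i=cv2.convertScaleAbs(i,alpha=1.6)
    for k in range(0,26,3):
        cv2.putText(i,str(x0+k),(int((k+.5)*30)-12,14),0,.5,(0,0,255),1);cv2.putText(i,str(y0+k),(0,int((k+.5)*30)+5),0,.5,(0,0,255),1)
    I.append(i)
cv2.imwrite("pics/col.png",cv2.resize(np.hstack(I),(800,400)))
E
```

```text
t 0.9 pos [0.1766 0.6515 0.2075] psi 1.306 tilt z [ 0.  0. -1.] open mm 85.43 F [ 0.04 -1.34 -1.22] M [-0.026 -0.011  0.061] q [ 1.16  0.29  1.58 -0.    1.28 -0.15]
turn [ 0.    0.   26.13] shift [-0.5387 -0.4435  0.0015]
```

View pics/col.png

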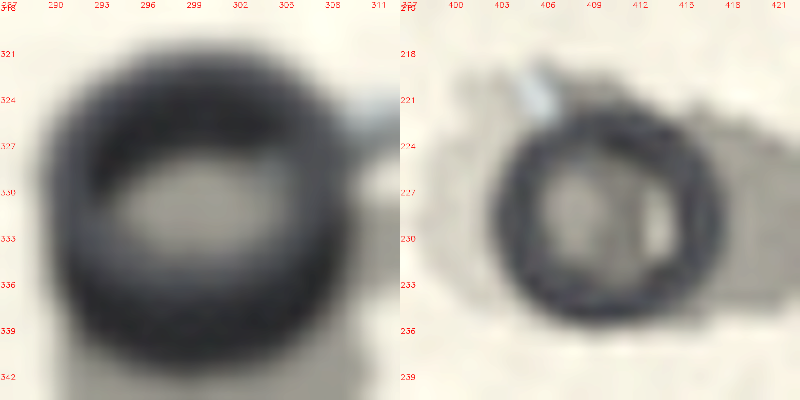

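Top view: the ring is centred at about (409.9,228.7) with its screw head at (405.2,220.7), and its size matches. I'll move above the post now.

Call:
move_arm([
  [[0, 0, 5, -0.06, -0.049, 0, 0.0854], [0, 0, 10, -0.12, -0.098, 0, 0.0854], [0, 0, 15, -0.18, -0.148, 0, 0.0854], [0, 0, 20, -0.24, -0.197, 0, 0.0854], [0, 0, 26, -0.3, -0.247, 0, 0.0854]],
], force=20)

```text
time: 1.52
eef_pos: [0.3586, 0.3951, 0.2079]
tcp_rot: [0.353, 0.936, 0.0, 0.0]
contact_force: [-0.4, 0.8, 0.3]
opening: 1.001
```

```bash
python3 go.py .5805 .0825 .18 .85; python3 - <<'E'
from h import *
np.set_printoptions(precision=4,suppress=True)
for z in(.01,.02):print(atz("top",(409.9,228.7),z),atz("side",(299.3,330.5),z))
a=atz("top",(409.9,228.7),.018);b=atz("top",(405.2,220.7),.013);print(a,b,np.linalg.norm((b-a)[:2]),np.arctan2(b[1]-a[1],b[0]-a[0]))
a=atz("side",(299,331),.01);b=atz("side",(310.5,326),.01);print(a,b,np.linalg.norm((b-a)[:2]),np.arctan2(b[1]-a[1],b[0]-a[0]))
E
```

```text
t 1.52 pos [0.3586 0.3951 0.2079] psi 0.8492 tilt z [ 0.001   0.0006 -1.    ] open mm 85.47 F [-0.36  0.79  0.29] M [ 0.009 -0.009  0.026] q [ 0.64 -0.03  1.92 -0.    1.25 -0.21]
turn [ 0.06  0.02 -0.04] shift [-0.3731 -0.0882  0.0279]
[ 0.4411 -0.314   0.01  ] [ 0.4403 -0.3134  0.01  ]
[ 0.4399 -0.3116  0.02  ] [ 0.4403 -0.3208  0.02  ]
[ 0.4401 -0.3121  0.018 ] [ 0.4669 -0.301   0.013 ] 0.028920163213917497 0.39142840100981763
[ 0.4396 -0.3147  0.01  ] [ 0.4662 -0.3043  0.01  ] 0.028587778683934213 0.36983880419686305
```

Call:
move_arm([
  [[0, 0, 0, -0.06, -0.014, 0, 0.0854], [0, 0, 0, -0.12, -0.028, 0, 0.0854], [0, 0, 0, -0.18, -0.042, 0, 0.0854], [0, 0, 0, -0.24, -0.056, 0, 0.0854], [0, 0, 0, -0.3, -0.07, 0, 0.0854]],
])

```text
time: 2.15
eef_pos: [0.5386, 0.1426, 0.2084]
tcp_rot: [0.353, 0.936, 0.001, 0.001]
contact_force: [-0.5, 0.4, 0.1]
opening: 1.002
```

```bash
python3 go.py .5805 .0825 .18 .85
```

```text
t 2.15 pos [0.5386 0.1426 0.2084] psi 0.849 tilt z [ 0.002   0.0009 -1.    ] open mm 85.61 F [-0.48  0.37  0.11] M [ 0.008 -0.015  0.043] q [ 0.08  0.03  1.87  0.    1.24 -0.77]
turn [ 0.11  0.05 -0.06] shift [-0.0711 -0.0175  0.0284]
```

Call:
move_arm([
  [[0, 0, 0, -0.05, -0.012, 0.01, 0.0854], [0, 0, 0, -0.071, -0.0175, 0.02, 0.0854], [0, 0, 0, -0.071, -0.0175, 0.028, 0.0854], [0, 0, 0, -0.071, -0.0175, 0.028, 0.06], [0, 0, 0, -0.071, -0.0175, 0.028, 0.06]],
])

```text
time: 2.78
eef_pos: [0.5798, 0.0842, 0.1807]
tcp_rot: [0.352, 0.936, 0.001, 0.001]
contact_force: [1.0, 0.1, -0.6]
opening: 0.702
```

```bash
cat > look.py <<'E'
import sys
from fit import *
from go import st
tag=sys.argv[1]; cs=eval(sys.argv[2]); ct=eval(sys.argv[3]); r=int(sys.argv[4])
S=read_camera("side");T=read_camera("top")
I=[]
for n,im,uv in(("side",S,cs),("top",T,ct)):
    i=overlay(im,n,uv,r,[],None,k=max(1,400//(2*r)))
    i=cv2.convertScaleAbs(i,alpha=1.5);k=400/(2*r)
    i=cv2.resize(i,(400,400))
    for j in range(0,2*r,5 if r<40 else 10):
        cv2.putText(i,str(uv[0]-r+j),(int((j+.5)*k)-8,8),0,.3,(0,0,255),1);cv2.putText(i,str(uv[1]-r+j),(0,int((j+.5)*k)+4),0,.3,(0,0,255),1)
    I.append(i)
cv2.imwrite(f"pics/{tag}.png",np.hstack(I))
np.save(f"S.npy",S);np.save("T.npy",T)
E
python3 look.py l1 "(338,190)" "(282,184)" 30; python3 go.py .5805 .0825 .18 .85
```

```text
t 2.88 pos [0.5802 0.0838 0.1811] psi 0.8509 tilt z [ 0.003  0.001 -1.   ] open mm 60.05 F [1.12 0.51 0.52] M [ 0.012 -0.003 -0.001] q [-0.03  0.11  1.83  0.    1.2  -0.88]
turn [0.16 0.09 0.05] shift [-0.0011 -0.0008  0.0011]
```

View pics/l1.png

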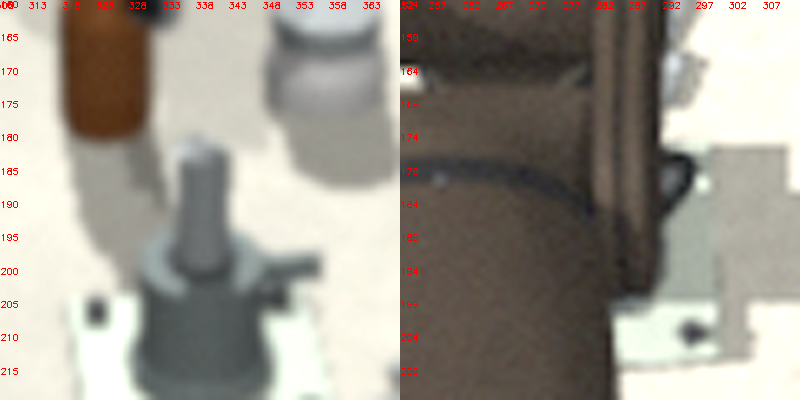

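```bash
python3 - <<'E'
from h import *
print(proj("side",(.58,.084,.181)),proj("side",(.58,.084,.128)),proj("top",(.58,.084,.181)))
cv2.imwrite("pics/full1.png",np.load("S.npy")[:,:,::-1])
E
```

```text
[337.8099114  166.04975233] [337.61133958 181.9844865 ] [276.87953443 178.8417118 ]
```

View pics/full1.png

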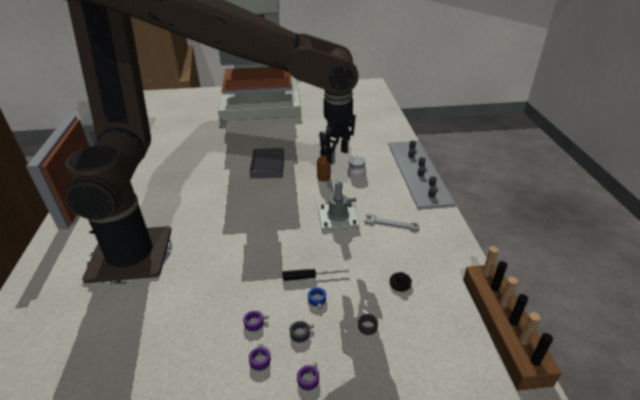

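```bash
python3 - <<'E'
from fit import *
S=np.load("S.npy")
n=np.array([np.cos(.85),np.sin(.85)])
c=np.array([.580,.084])
pol=[]
for s in(1,-1):
    p=c+s*.03*n
    pol.append((np.array([[*p,.189],[*p,.25]]),(0,0,255)))
pol.append((np.array([[.582,.0842,.128],[.582,.0842,.2]]),(0,255,0)))
cv2.imwrite("pics/z.png",overlay(S,"side",(338,160),27,pol,None,k=11))
E
```

```text
(no output)
```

View pics/z.png

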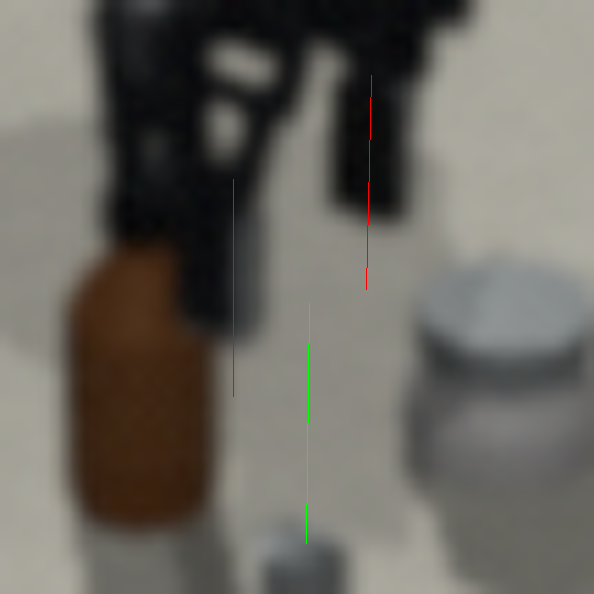

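```bash
python3 - <<'E'
from fit import *
S=cv2.imread("pics/side0.png")[:,:,::-1];T=cv2.imread("pics/top0.png")[:,:,::-1]
n=np.array([np.cos(1.306),np.sin(1.306)]);c=np.array([.1766,.651])
pol=[]
for s in(1,-1):
    p=c+s*.0427*n
    pol.append((np.array([[*p,.22],[*p,.26]]),(0,0,255)))
pol.append((np.array([[*c,.207],[*c,.25]]),(0,255,0)))
print(proj("side",(*c,.207)),proj("top",(*c,.207)))
cv2.imwrite("pics/z2.png",np.hstack([overlay(S,"side",(200,50),27,pol,None,k=7),overlay(T,"top",(45,350),27,pol,None,k=7)]))
E
```

```text
[206.9991  84.0006] [ 55.088  343.3248]
```

View pics/z2.png

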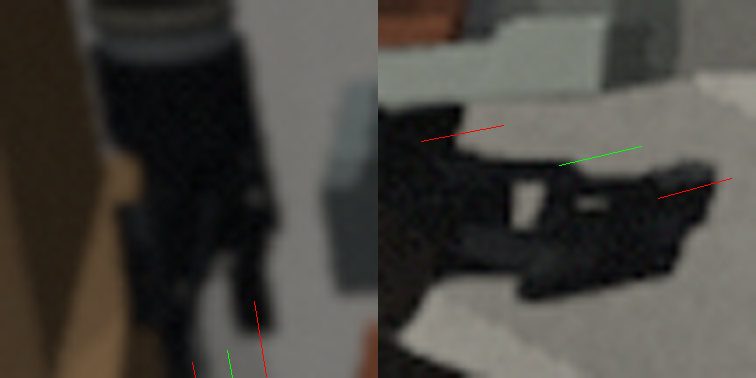

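Call:
move_arm([
  [[0, 0, 0, -0.001, -0.001, 0.015, 0.06], [0, 0, 0, -0.001, -0.001, 0.03, 0.06], [0, 0, 0, -0.001, -0.001, 0.045, 0.06], [0, 0, 0, -0.001, -0.001, 0.06, 0.06], [0, 0, 0, -0.001, -0.001, 0.06, 0.06]],
])

```text
time: 3.5
eef_pos: [0.5791, 0.0825, 0.1187]
tcp_rot: [0.352, 0.936, 0.0, -0.001]
contact_force: [0.0, -0.6, -0.4]
opening: 0.704
```

```bash
python3 look.py l2 "(338,180)" "(290,184)" 25;python3 go.py .5805 .0825 .095 .85
```

```text
t 3.6 pos [0.5806 0.0824 0.1209] psi 0.8507 tilt z [ 0.0028  0.001  -1.    ] open mm 59.91 F [ 0.73  0.12 -0.15] M [ 0.01  -0.026  0.009] q [-0.03  0.18  1.87  0.    1.09 -0.88]
turn [0.15 0.08 0.04] shift [ 0.0002 -0.      0.0259]
```

View pics/l2.png

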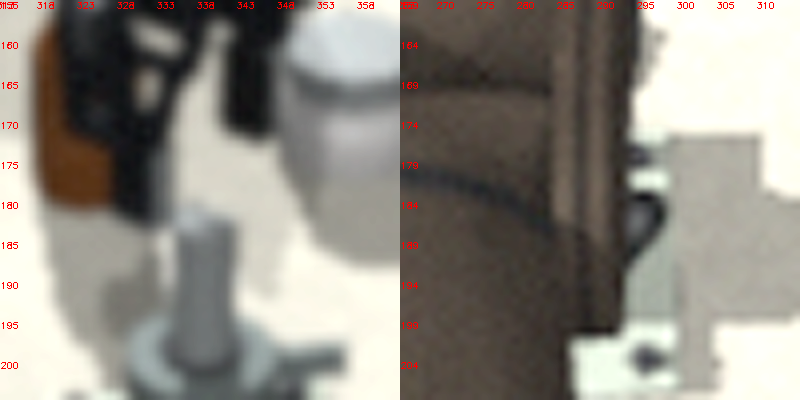

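Call:
move_arm([
  [[0, 0, 0, 0, 0, 0.015, 0.06], [0, 0, 0, 0, 0, 0.028, 0.06], [0, 0, 0, 0, 0, 0.028, 0.044], [0, 0, 0, 0, 0, 0.028, 0.036], [0, 0, 0, 0, 0, 0.028, 0.036]],
])

```text
time: 4.22
eef_pos: [0.5811, 0.0825, 0.0935]
tcp_rot: [0.352, 0.936, 0.001, 0.002]
contact_force: [0.3, 0.7, 0.1]
opening: 0.417
```

```bash
python3 look.py l3 "(338,180)" "(290,184)" 25;python3 go.py .5805 .0825 .095 .85
```

```text
t 4.33 pos [0.581  0.0825 0.0935] psi 0.8508 tilt z [ 0.0038  0.001  -1.    ] open mm 35.75 F [-0.67 -0.49 -0.18] M [ 0.023 -0.003  0.054] q [-0.03  0.21  1.89  0.    1.04 -0.88]
turn [0.19 0.13 0.05] shift [ 0.0004 -0.0003 -0.0015]
```

View pics/l3.png

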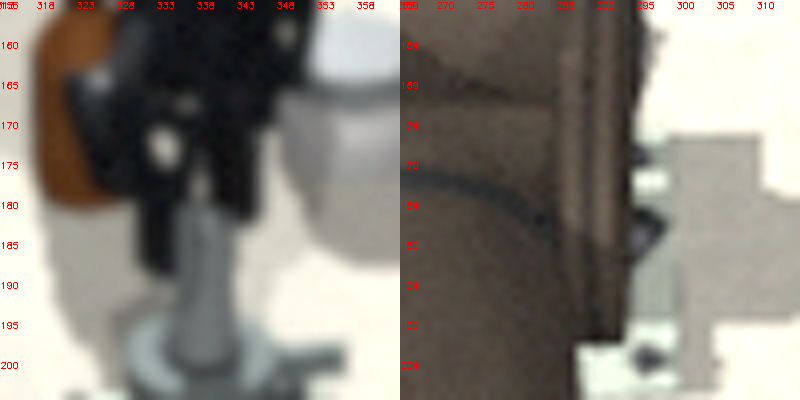

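Call:
move_arm([
  [[0, 0, 0, 0, 0, -0.0015, 0.026], [0, 0, 0, 0, 0, -0.0015, 0.022], [0, 0, 0, 0, 0, -0.0015, 0.018], [0, 0, 0, 0, 0, -0.0015, 0.016], [0, 0, 0, 0, 0, -0.0015, 0.016]],
], force=20)

```text
time: 4.95
eef_pos: [0.5825, 0.0838, 0.0958]
tcp_rot: [0.353, 0.936, 0.003, 0.003]
contact_force: [3.8, 4.0, -0.3]
opening: 0.219
```

```bash
python3 look.py l4 "(338,180)" "(290,184)" 25;python3 go.py .5805 .0825 .095 .85
```

```text
t 5.05 pos [0.5825 0.0838 0.0958] psi 0.85 tilt z [ 0.0079  0.0037 -1.    ] open mm 18.83 F [ 2.8   4.14 -0.38] M [ 0.681 -0.45  -0.075] q [-0.03  0.21  1.89  0.    1.04 -0.88]
turn [ 0.46  0.2  -0.  ] shift [ 0.0006 -0.0023  0.0008]
```

View pics/l4.png

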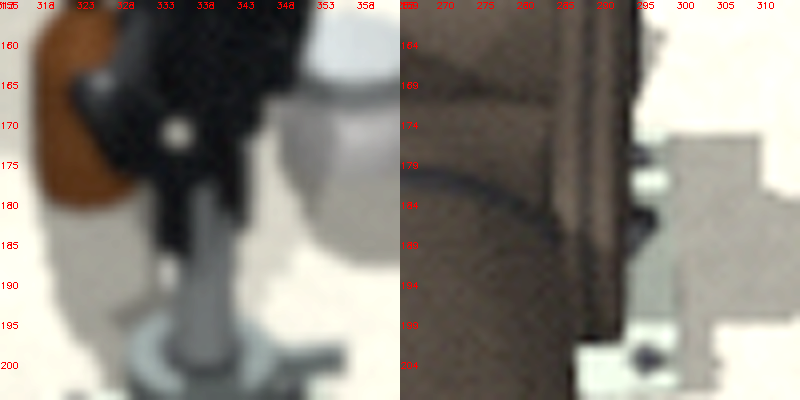

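The opening reads 18.8 mm, which fits a square pinch across the D at 19.5 mm rather than the round at 24 mm. I'll turn the post about its axis now.

Call:
move_arm([
  [[0, 0, 10, 0.0004, -0.0001, 0, 0.016], [0, 0, 20, 0.0008, -0.0001, 0, 0.016], [0, 0, 30, 0.0012, -0.0001, 0, 0.016], [0, 0, 40, 0.0016, 0.0001, 0, 0.016], [0, 0, 50, 0.0019, 0.0002, 0, 0.016]],
], force=25)

```text
time: 5.68
eef_pos: [0.5807, 0.085, 0.0958]
tcp_rot: [0.717, 0.697, 0.003, 0.001]
contact_force: [0.0, 0.7, 0.9]
opening: 0.215
```

```bash
python3 look.py l5 "(338,180)" "(290,184)" 25;python3 go.py .5805 .0825 .095 -.025
```

```text
t 5.78 pos [0.5808 0.0851 0.0959] psi -0.0224 tilt z [ 0.0068  0.0032 -1.    ] open mm 18.35 F [-0.78  0.08  1.09] M [-0.087  0.247 -0.011] q [-0.03  0.21  1.89  0.    1.04 -0.01]
turn [ 0.38 -0.19  0.15] shift [-0.0026 -0.0002  0.0008]
```

View pics/l5.png

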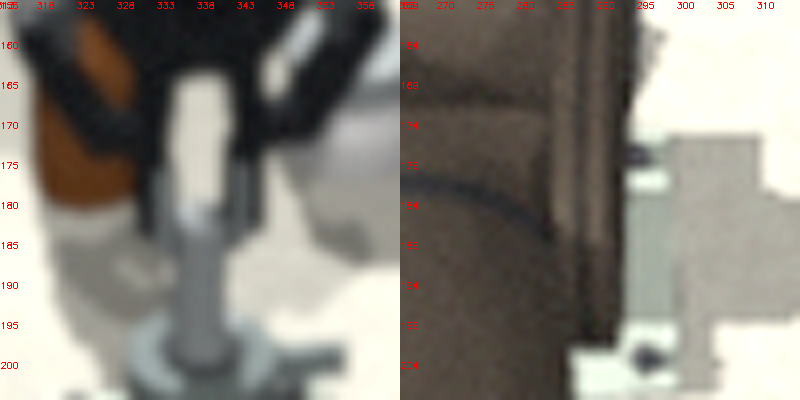

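```bash
python3 - <<'E'
from fit import *
for p in [(.583,.086,.128),(.583,.074,.128),(.583,.098,.128),(.573,.074,.096),(.573,.074,.116),(.573,.075,.128),(.583,.086,.07),(.583,.058,.07)]:print(p,proj("side",p))
S=np.load("S.npy")
c=(.5828,.0852)
pol=[(circ(c,.012,.128),(0,255,0)),(circ(c,.028,.07),(0,255,255)),(circ(c,.012,.07),(0,255,0))]
for x in(.5711,.5906):
  for dy in(-.011,.011):
    pol.append((np.array([[x,.085+dy,.116],[x,.085+dy,.15]]),(0,0,255)))
cv2.imwrite("pics/z5.png",overlay(S,"side",(338,185),20,pol,None,k=15))
E
```

```text
(0.583, 0.086, 0.128) [338.5704 181.5079]
(0.583, 0.074, 0.128) [339.1618 183.9318]
(0.583, 0.098, 0.128) [337.9879 179.1209]
(0.573, 0.074, 0.096) [335.5302 193.4358]
(0.573, 0.074, 0.116) [335.5826 187.6889]
(0.573, 0.075, 0.128) [335.5671 183.982 ]
(0.583, 0.086, 0.07) [338.3382 198.0022]
(0.583, 0.058, 0.07) [339.6889 203.8469]
```

View pics/z5.png

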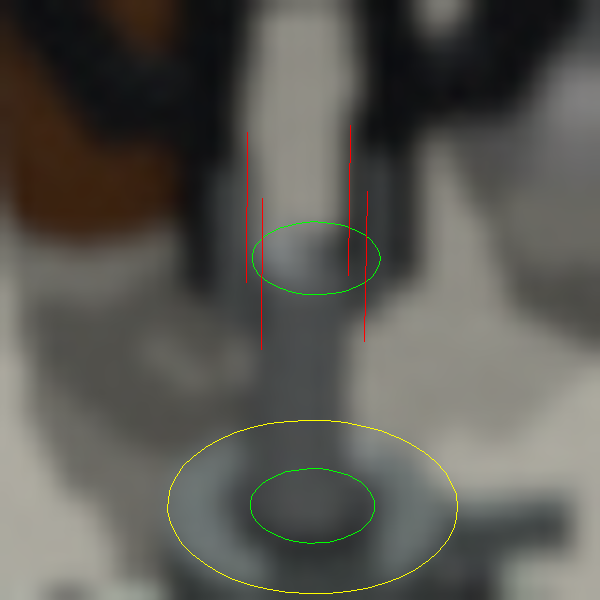

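Call:
move_arm([
  [[0, 0, 0, 0, 0, 0, 0.03], [0, 0, 0, 0, 0, 0.009, 0.03], [0, 0, 0, 0, 0, 0.017, 0.03], [0, 0, 0, 0, 0, 0.017, 0.016], [0, 0, 0, 0, 0, 0.017, 0.016]],
], force=20)

```text
time: 6.4
eef_pos: [0.5807, 0.0852, 0.077]
tcp_rot: [0.715, 0.699, 0.004, 0.001]
contact_force: [5.2, 1.1, -9.0]
opening: 0.217
```

```bash
python3 look.py l6 "(338,180)" "(290,184)" 25;python3 go.py .5805 .0825 .095 -.025
```

```text
t 6.5 pos [0.5807 0.0852 0.077 ] psi -0.0227 tilt z [ 0.0066  0.0036 -1.    ] open mm 18.91 F [ 6.27  0.13 -9.22] M [ 0.093 -0.644 -0.091] q [-0.03  0.23  1.9   0.    1.   -0.01]
turn [ 0.38 -0.21  0.13] shift [-0.0026 -0.     -0.018 ]
```

View pics/l6.png

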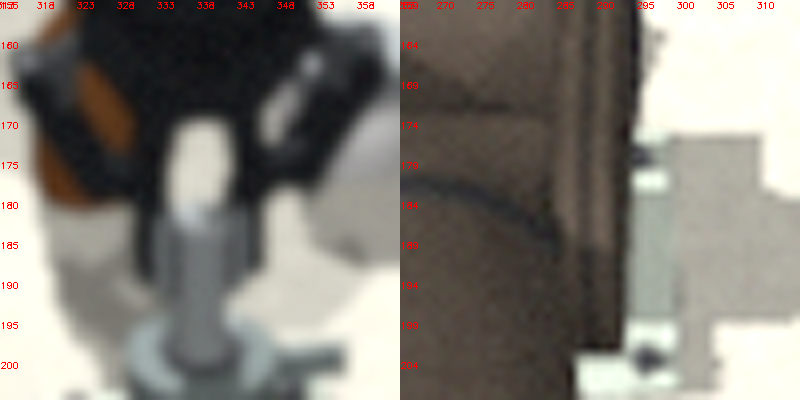

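Call:
move_arm([
  [[0, 0, 0, 0, 0, 0, 0.045], [0, 0, 0, 0, 0, 0, 0.045], [0, 0, 0, 0, 0, -0.04, 0.045], [0, 0, 0, 0, 0, -0.08, 0.06], [0, 0, 0, 0, 0, -0.1, 0.06]],
])

```text
time: 7.12
eef_pos: [0.5814, 0.0848, 0.1805]
tcp_rot: [0.715, 0.699, 0.005, 0.003]
contact_force: [0.1, 0.2, -0.7]
opening: 0.7
```

```bash
python3 look.py l7 "(338,190)" "(284,188)" 25;python3 go.py .441 -.3125 .15 -.405
```

```text
t 7.22 pos [0.5817 0.0848 0.1803] psi -0.0225 tilt z [ 0.0125  0.0034 -0.9999] open mm 60.31 F [-0.36 -0.71 -0.82] M [-0.013 -0.009 -0.07 ] q [-0.03  0.11  1.83  0.    1.19 -0.01]
turn [ 0.67 -0.34 21.92] shift [-0.4005 -0.1321  0.0272]
```

View pics/l7.png

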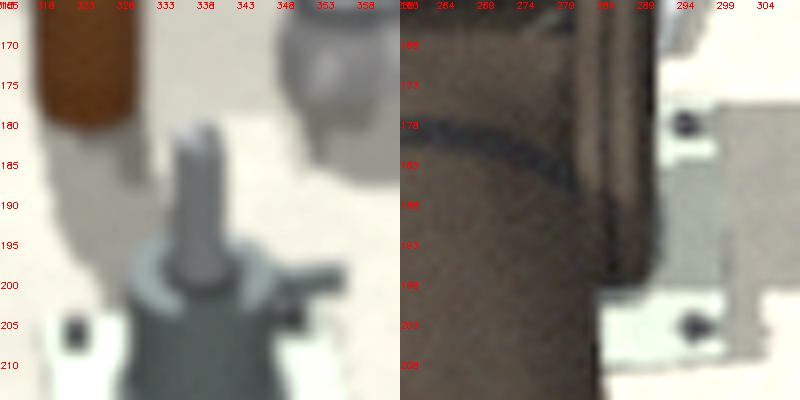

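Call:
move_arm([
  [[0, 0, 4, -0.057, -0.019, 0, 0.06], [0, 0, 8, -0.114, -0.038, 0, 0.06], [0, 0, 12, -0.171, -0.057, 0, 0.06], [0, 0, 16, -0.228, -0.075, 0.01, 0.06], [0, 0, 20, -0.285, -0.094, 0.02, 0.06]],
])

```text
time: 7.85
eef_pos: [0.4799, -0.199, 0.156]
tcp_rot: [0.826, 0.563, 0.006, 0.001]
contact_force: [1.4, -0.5, -0.3]
opening: 0.702
```

```bash
python3 go.py .441 -.3125 .08 -.405
```

```text
t 7.85 pos [ 0.4799 -0.199   0.156 ] psi -0.3737 tilt z [ 0.0105  0.0048 -0.9999] open mm 59.98 F [ 1.39 -0.5  -0.28] M [-0.023 -0.01   0.024] q [-0.59 -0.01  2.01  0.01  1.14 -0.22]
turn [ 0.45 -0.48  1.79] shift [-0.1205  0.0047  0.075 ]
```

Call:
move_arm([
  [[0.4, -0.5, 1.8, -0.05, 0.002, 0, 0.06], [0.4, -0.5, 1.8, -0.1, 0.004, 0.02, 0.06], [0.4, -0.5, 1.8, -0.1205, 0.0047, 0.05, 0.06], [0.4, -0.5, 1.8, -0.1205, 0.0047, 0.085, 0.06], [0.4, -0.5, 1.8, -0.1205, 0.0047, 0.105, 0.06]],
])

```text
time: 8.48
eef_pos: [0.4389, -0.3108, 0.0458]
tcp_rot: [0.835, 0.55, -0.001, -0.003]
contact_force: [0.5, 0.5, -0.7]
opening: 0.703
```

```bash
python3 look.py l8 "(300,320)" "(410,225)" 30;python3 go.py .441 -.3125 .02 -.405
```

```text
t 8.57 pos [ 0.4383 -0.3097  0.0452] psi -0.4056 tilt z [-0.0061  0.0064 -1.    ] open mm 59.56 F [ 0.69  0.07 -0.52] M [0.026 0.022 0.01 ] q [-0.8   0.19  2.02  0.    0.94 -0.4 ]
turn [-0.47 -0.2  -0.03] shift [-0.0016  0.0038  0.0251]
```

View pics/l8.png

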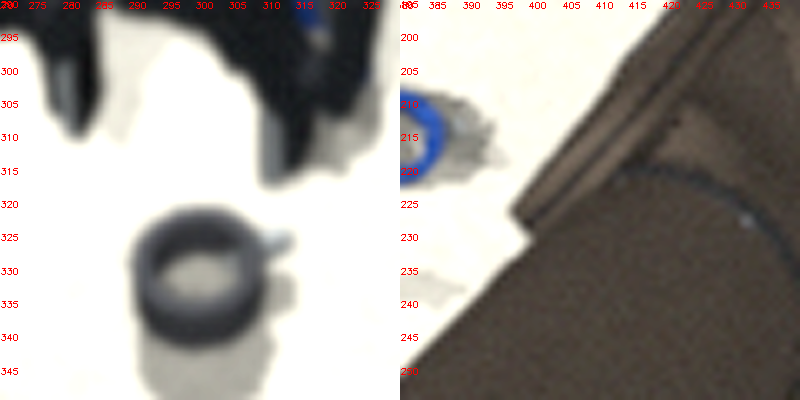

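```bash
python3 - <<'E'
from h import *
for z in(.045,.065,.075,.085):
    print(z,[proj("side",np.array([.4383,-.3097,z])+s*.03*np.array([np.cos(-.405),np.sin(-.405),0])).round(1) for s in(-1,0,1)])
E
```

```text
0.045 [array([284.7, 316.2]), array([297.6, 319.3]), array([310.6, 322.5])]
0.065 [array([284.2, 310.4]), array([297.1, 313.5]), array([310.3, 316.7])]
0.075 [array([283.9, 307.4]), array([296.9, 310.5]), array([310.2, 313.7])]
0.085 [array([283.6, 304.4]), array([296.7, 307.5]), array([310.1, 310.7])]
```

Call:
move_arm([
  [[-0.4, -0.2, 0, -0.0016, 0.0038, 0.01, 0.06], [-0.4, -0.2, 0, -0.0016, 0.0038, 0.02, 0.06], [-0.4, -0.2, 0, -0.0016, 0.0038, 0.03, 0.06], [-0.4, -0.2, 0, -0.0016, 0.0038, 0.039, 0.06], [-0.4, -0.2, 0, -0.0016, 0.0038, 0.039, 0.06]],
])

```text
time: 9.2
eef_pos: [0.4405, -0.3119, 0.0053]
tcp_rot: [0.835, 0.55, -0.0, -0.001]
contact_force: [-0.5, 0.1, -0.2]
opening: 0.702
```

```bash
python3 look.py l9 "(300,325)" "(410,225)" 30;python3 go.py .441 -.3125 .004 -.405
```

```text
t 9.3 pos [ 0.4411 -0.3125  0.0063] psi -0.4055 tilt z [-0.0008  0.0001 -1.    ] open mm 60.03 F [-0.28 -0.38  0.85] M [-0.058 -0.062 -0.026] q [-0.8   0.25  2.03 -0.    0.86 -0.4 ]
turn [-0.05  0.01 -0.03] shift [-0.     -0.0001  0.0023]
```

View pics/l9.png

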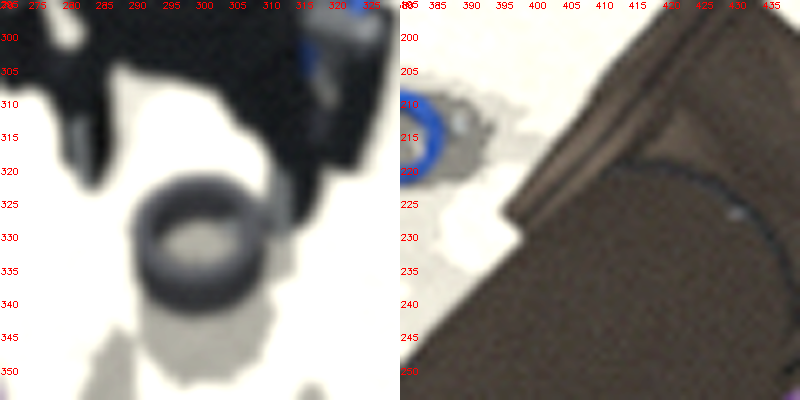

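Call:
move_arm([
  [[0, 0, 0, 0, 0, 0.005, 0.06], [0, 0, 0, 0, 0, 0.009, 0.06], [0, 0, 0, 0, 0, 0.013, 0.06], [0, 0, 0, 0, 0, 0.013, 0.06], [0, 0, 0, 0, 0, 0.013, 0.06]],
])

```text
time: 9.93
eef_pos: [0.4411, -0.3125, -0.0067]
tcp_rot: [0.835, 0.55, -0.0, -0.0]
contact_force: [0.5, -0.1, 0.0]
opening: 0.701
```

```bash
python3 look.py l10 "(300,325)" "(410,225)" 30;python3 go.py .441 -.3125 .004 -.405
```

```text
t 10.03 pos [ 0.4412 -0.3126 -0.0066] psi -0.4055 tilt z [-0.0006 -0.     -1.    ] open mm 59.94 F [ 0.21 -0.01 -0.83] M [-0.017 -0.015 -0.013] q [-0.8   0.28  2.03 -0.    0.83 -0.4 ]
turn [-0.03  0.02 -0.03] shift [ 0.     -0.0002 -0.0106]
```

View pics/l10.png

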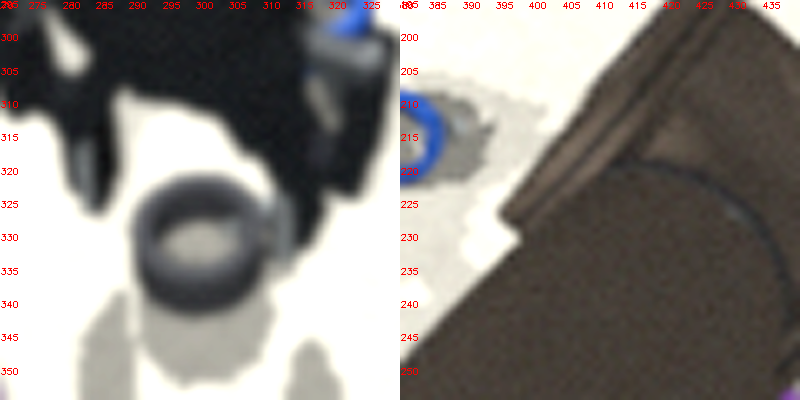

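Call:
move_arm([
  [[0, 0, 0, 0, 0, 0.003, 0.06], [0, 0, 0, 0, 0, 0.006, 0.06], [0, 0, 0, 0, 0, 0.008, 0.06], [0, 0, 0, 0, 0, 0.008, 0.052], [0, 0, 0, 0, 0, 0.008, 0.052]],
])

```text
time: 10.65
eef_pos: [0.4412, -0.3126, -0.0146]
tcp_rot: [0.835, 0.55, -0.0, -0.0]
contact_force: [0.1, -0.1, 0.5]
opening: 0.611
```

```bash
python3 look.py l11 "(300,325)" "(410,225)" 30;python3 go.py .441 -.3125 .004 -.405
```

```text
t 10.75 pos [ 0.4413 -0.3127 -0.0145] psi -0.4055 tilt z [-0.0005 -0.0002 -1.    ] open mm 51.96 F [ 0.63 -0.21  0.09] M [-0.02  -0.02  -0.011] q [-0.8   0.29  2.03 -0.    0.82 -0.4 ]
turn [-0.02  0.02 -0.03] shift [ 0.0001 -0.0003 -0.0185]
```

View pics/l11.png

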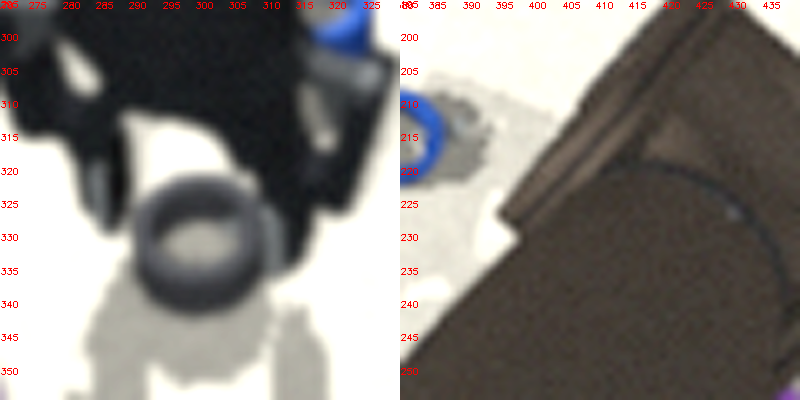

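Call:
move_arm([
  [[0, 0, 0, 0, 0, 0.003, 0.046], [0, 0, 0, 0, 0, 0.004, 0.042], [0, 0, 0, 0, 0, 0.004, 0.042], [0, 0, 0, 0, 0, 0.004, 0.042], [0, 0, 0, 0, 0, 0.004, 0.042]],
], force=20)

```text
time: 11.38
eef_pos: [0.4415, -0.313, -0.0167]
tcp_rot: [0.835, 0.551, -0.001, -0.0]
contact_force: [-3.4, 3.3, 10.6]
opening: 0.531
```

```bash
python3 look.py l12 "(300,325)" "(410,225)" 30;python3 go.py .441 -.3125 .004 -1.19
```

```text
t 11.47 pos [ 0.4414 -0.313  -0.0167] psi -0.4046 tilt z [-0.0014 -0.     -1.    ] open mm 45.29 F [-3.6   2.28 11.47] M [0.479 0.623 0.086] q [-0.8   0.3   2.03 -0.    0.82 -0.4 ]
turn [-0.06  0.06 45.  ] shift [ 0.0002 -0.0006 -0.0207]
```

View pics/l12.png

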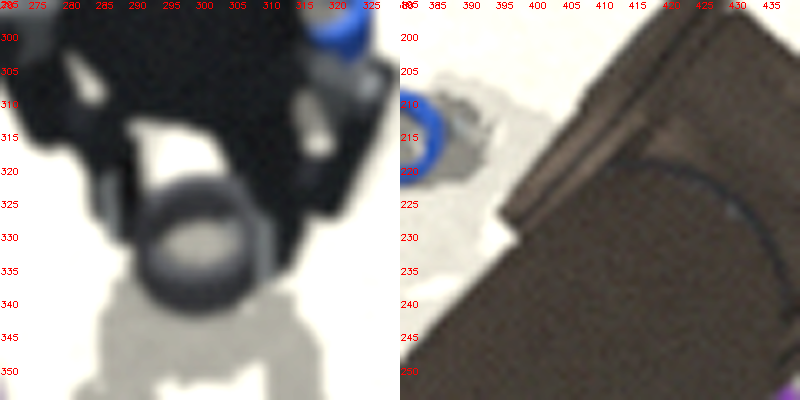

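Call:
move_arm([
  [[0, 0, 0, 0, 0, -0.002, 0.062], [0, 0, 10, 0, 0, -0.002, 0.062], [0, 0, 20, 0, 0, -0.002, 0.062], [0, 0, 30, 0, 0, -0.002, 0.062], [0, 0, 40, 0, 0, -0.002, 0.062]],
])

```text
time: 12.1
eef_pos: [0.4414, -0.3129, -0.015]
tcp_rot: [0.973, 0.229, -0.001, -0.0]
contact_force: [0.1, -0.3, 0.6]
opening: 0.728
```

```bash
python3 look.py l13 "(300,325)" "(410,225)" 30;python3 go.py .4415 -.313 -.0155 -1.19
```

```text
t 12.2 pos [ 0.4414 -0.3129 -0.015 ] psi -1.1026 tilt z [-0.0014  0.0001 -1.    ] open mm 62.08 F [ 0.05  1.26 -0.21] M [-0.031 -0.003  0.013] q [-0.8   0.29  2.03 -0.    0.82  0.3 ]
turn [-0.04  0.07  5.01] shift [0.     0.0001 0.0005]
```

View pics/l13.png

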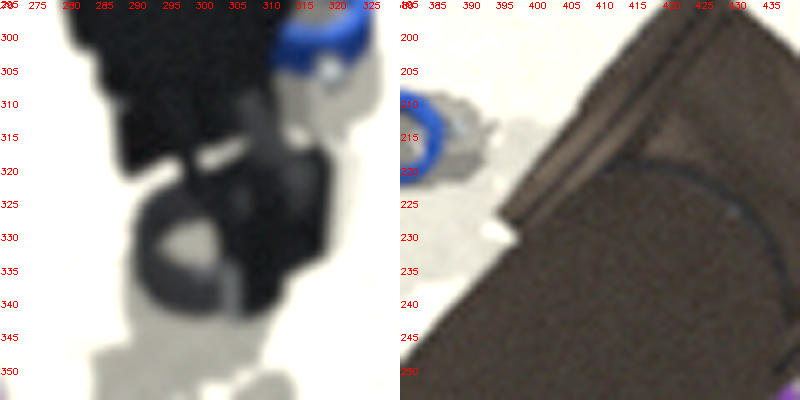

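Call:
move_arm([
  [[0, 0, 5, 0, 0, 0, 0.06], [0, 0, 5, 0, 0, 0, 0.046], [0, 0, 5, 0, 0, 0, 0.04], [0, 0, 5, 0, 0, 0, 0.04], [0, 0, 5, 0, 0, 0, 0.04]],
], force=30)

```text
time: 12.82
eef_pos: [0.4414, -0.313, -0.0147]
tcp_rot: [0.982, 0.19, -0.001, -0.0]
contact_force: [-1.4, 0.7, 3.6]
opening: 0.52
```

```bash
python3 go.py .4415 -.313 .04 -1.19
```

```text
t 12.82 pos [ 0.4414 -0.313  -0.0147] psi -1.189 tilt z [-0.0014 -0.0001 -1.    ] open mm 44.43 F [-1.42  0.71  3.57] M [0.117 0.223 0.078] q [-0.8   0.29  2.03 -0.    0.82  0.39]
turn [-0.03  0.08  0.06] shift [-0.     -0.     -0.0547]
```

Call:
move_arm([
  [[0, 0, 0, 0, 0, -0.01, 0.04], [0, 0, 0, 0, 0, -0.05, 0.04], [0, 0, 0, 0, 0, -0.1, 0.04], [0, 0, 0, 0, 0, -0.15, 0.04], [0, 0, 0, 0, 0, -0.195, 0.04]],
])

```text
time: 13.45
eef_pos: [0.4416, -0.3128, 0.1822]
tcp_rot: [0.982, 0.19, -0.0, 0.0]
contact_force: [0.7, -0.4, -1.2]
opening: 0.522
```

```bash
python3 look.py l14 "(300,268)" "(440,225)" 30;python3 go.py .583 .0855 .18 -1.596
```

```text
t 13.55 pos [ 0.4445 -0.3156  0.1872] psi -1.1887 tilt z [ 0.0077 -0.0091 -0.9999] open mm 44.61 F [ 0.67  0.04 -1.43] M [-0.061  0.022  0.01 ] q [-0.8   0.01  1.92 -0.    1.19  0.39]
turn [ 0.6  -0.34 23.34] shift [ 0.2781 -0.3205  0.0046]
```

View pics/l14.png

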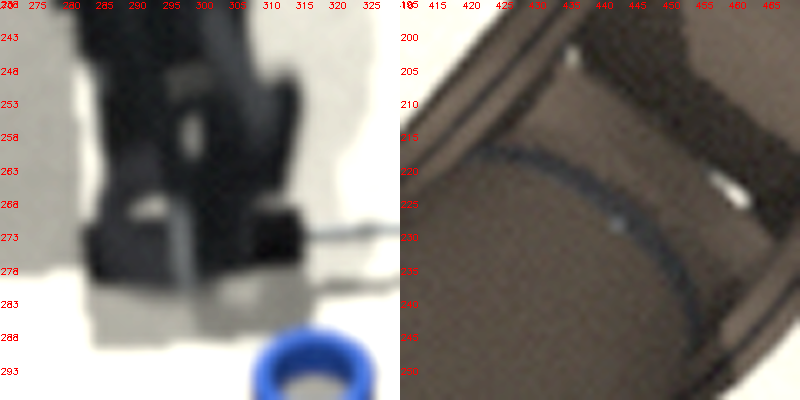

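Call:
move_arm([
  [[0.1, 0, 4, 0.04, -0.046, 0, 0.04], [0.2, -0.1, 8, 0.08, -0.092, 0, 0.04], [0.3, -0.1, 12, 0.12, -0.138, 0, 0.04], [0.4, -0.2, 16, 0.16, -0.184, 0, 0.04], [0.5, -0.3, 20, 0.2, -0.23, 0, 0.04]],
])

```text
time: 14.18
eef_pos: [0.5438, -0.0254, 0.1837]
tcp_rot: [1.0, 0.015, -0.0, 0.001]
contact_force: [0.7, 0.3, -0.9]
opening: 0.522
```

```bash
python3 go.py .584 .0855 .18 -1.596
```

```text
t 14.18 pos [ 0.5438 -0.0254  0.1837] psi -1.54 tilt z [-0.0009 -0.0012 -1.    ] open mm 44.55 F [ 0.7   0.29 -0.89] M [ 0.034 -0.063  0.011] q [-0.23  0.02  1.92 -0.    1.2   1.31]
turn [0.07 0.05 3.21] shift [ 0.0436 -0.1097  0.0036]
```

Call:
move_arm([
  [[0, 0, 1.5, 0.018, -0.045, 0, 0.04], [0, 0, 3.2, 0.036, -0.09, 0, 0.04], [0, 0, 3.2, 0.0436, -0.1097, 0, 0.04], [0, 0, 3.2, 0.0436, -0.1097, 0.0035, 0.04], [0, 0, 3.2, 0.0436, -0.1097, 0.0035, 0.04]],
])

```text
time: 14.8
eef_pos: [0.5831, 0.0845, 0.1788]
tcp_rot: [1.0, -0.013, -0.002, 0.001]
contact_force: [-0.3, -0.4, -1.5]
opening: 0.521
```

```bash
python3 look.py l15 "(338,172)" "(280,184)" 27;python3 go.py .584 .0855 .18 -1.596
```

```text
t 14.9 pos [0.5836 0.0842 0.1797] psi -1.5975 tilt z [-0.0017 -0.0016 -1.    ] open mm 44.54 F [ 0.02  0.05 -1.87] M [ 0.018  0.008 -0.04 ] q [-0.03  0.13  1.82 -0.    1.2   1.57]
turn [ 0.09  0.1  -0.09] shift [ 0.0004 -0.0013 -0.0003]
```

View pics/l15.png

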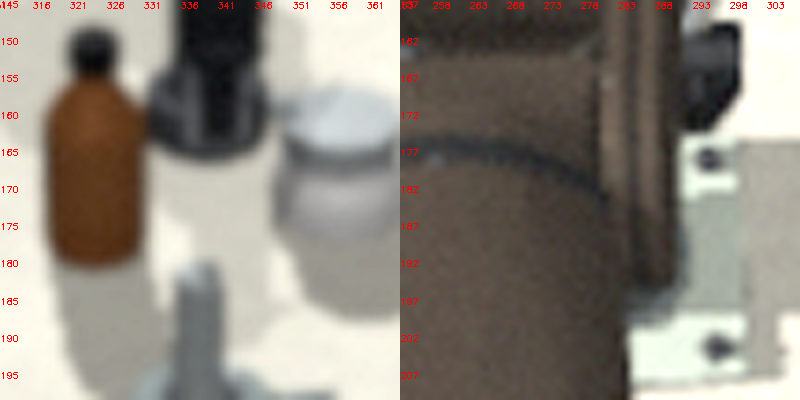

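```bash
python3 - <<'E'
from fit import *
S=np.load("S.npy")
def col(c,z,a):
    d=np.array([np.cos(a),np.sin(a),0]);o=np.array([*c,z+.01])
    return [(circ(c,.023,z),(0,0,255)),(circ(c,.023,z+.02),(0,255,255)),(np.array([o+.023*d,o+.034*d]),(0,255,0))]
p=(.583,.0855)
cv2.imwrite("pics/z15.png",overlay(S,"side",(338,168),20,col((.5836,.0842),.1944,-.025)+[(circ(p,.012,.128),(255,0,0))],None,k=15))
E
```

```text
(no output)
```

View pics/z15.png

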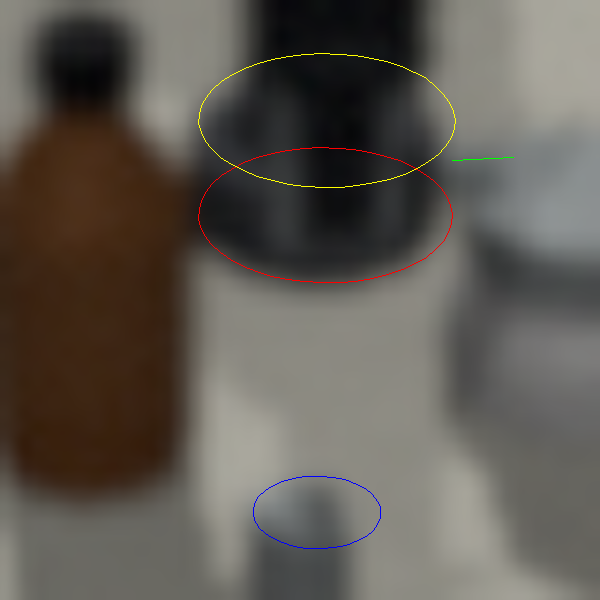

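```bash
python3 - <<'E'
from fit import *
S=np.load("S.npy")
I=S[148:172,326:356,::-1]
I=cv2.normalize(I,None,0,255,cv2.NORM_MINMAX);I=(255*(I/255.)**.6).astype(np.uint8)
cv2.imwrite("pics/z16.png",cv2.resize(I,None,fx=25,fy=25,interpolation=cv2.INTER_CUBIC))
E
```

```text
(no output)
```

View pics/z16.png

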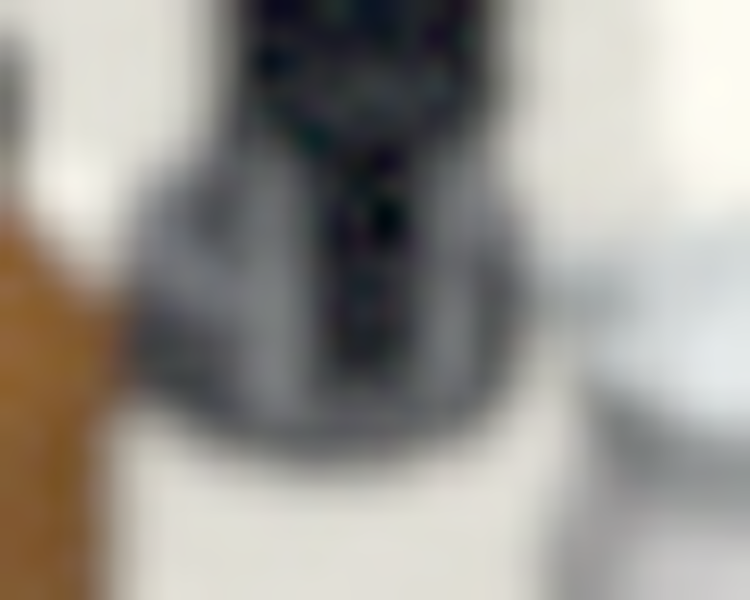

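```bash
python3 - <<'E'
from fit import *
S=cv2.imread("pics/side0.png")[:,:,::-1];T=cv2.imread("pics/top0.png")[:,:,::-1]
def col(c,z,angs):
    L=[(circ(c,.023,z),(0,0,255)),(circ(c,.023,z+.02),(0,255,255))]
    for a,cl in zip(angs,((0,255,0),(255,0,255),(255,128,0))):
        d=np.array([np.cos(a),np.sin(a),0]);n=np.array([-d[1],d[0],0])*.005;o=np.array([*c,z+.01])
        L.append((np.array([o+.022*d,o+.036*d]),cl))
    return L
c=(.4405,-.3128)
L=col(c,0,(.25,.38,.51))
cv2.imwrite("pics/z17.png",np.hstack([overlay(cv2.convertScaleAbs(S,alpha=1.4),"side",(302,330),13,L,None,k=15),overlay(cv2.convertScaleAbs(T,alpha=1.4),"top",(410,227),13,L,None,k=15)]))
E
```

```text
(no output)
```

View pics/z17.png

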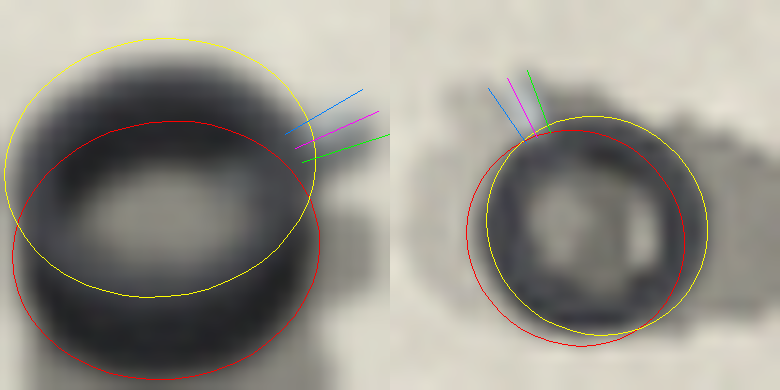

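Call:
move_arm([
  [[0, 0, -1.8, 0.001, -0.0013, 0.01, 0.04], [0, 0, -3.5, 0.001, -0.0013, 0.022, 0.04], [0, 0, -3.5, 0.001, -0.0013, 0.034, 0.04], [0, 0, -3.5, 0.001, -0.0013, 0.046, 0.04], [0, 0, -3.5, 0.001, -0.0013, 0.046, 0.04]],
])

```text
time: 15.52
eef_pos: [0.5834, 0.0854, 0.1317]
tcp_rot: [1.0, 0.017, -0.003, 0.001]
contact_force: [0.1, -0.6, -2.3]
opening: 0.522
```

```bash
cat > ov.py <<'E'
import sys
from fit import *
from go import st
s,r=st();Y=r.as_matrix()[:,1];psi=np.arctan2(Y[1],Y[0]);p=s["eef_pos"]
S=read_camera("side");np.save("S.npy",S)
off=eval(sys.argv[2]);z=p[2]+.0147
def col(c,z,angs):
    L=[(circ(c,.023,z),(0,0,255)),(circ(c,.023,z+.02),(0,255,255))]
    for a,cl in zip(angs,((0,255,0),(255,0,255),(255,128,0))):
        d=np.array([np.cos(a),np.sin(a),0]);o=np.array([*c,z+.01]);L.append((np.array([o+.022*d,o+.036*d]),cl))
    return L
L=col(p[:2],z,off)+[(circ((.583,.0855),.012,.128),(255,0,0))]
uv=proj("side",(p[0],p[1],z)).astype(int)
I=cv2.convertScaleAbs(S,alpha=1.4)
cv2.imwrite(f"pics/{sys.argv[1]}.png",np.hstack([overlay(I,"side",uv,14,[],None,k=14),overlay(I,"side",uv,14,L,None,k=14)]))
E
python3 ov.py v1 "(-.15,-.025,.1)"
```

```text
t 15.53 pos [0.5834 0.0854 0.1317] psi -1.5364 tilt z [-0.0053 -0.0015 -1.    ] open mm 44.59 F [ 0.06 -0.56 -2.28] M [-0.003 -0.015 -0.042] q [-0.03  0.18  1.85 -0.    1.12  1.51]
```

View pics/v1.png

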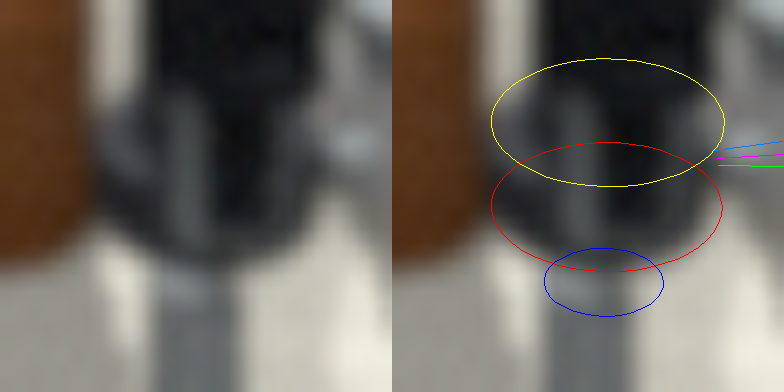

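```bash
python3 go.py .585 .0856 .0813 -1.54
```

```text
t 15.57 pos [0.5841 0.0854 0.1327] psi -1.5363 tilt z [-0.0033 -0.0016 -1.    ] open mm 44.23 F [ 0.88  0.12 -1.48] M [0.038 0.001 0.009] q [-0.03  0.18  1.85 -0.    1.12  1.51]
turn [0.08 0.19 0.21] shift [ 0.0011 -0.0002  0.0514]
```

Now lower slowly so the collar just starts over the post (underside about 120 mm), watching the force.

Call:
move_arm([
  [[0, 0.2, 0, 0.0011, -0.0002, 0.006, 0.04], [0, 0.2, 0, 0.0011, -0.0002, 0.012, 0.04], [0, 0.2, 0, 0.0011, -0.0002, 0.018, 0.04], [0, 0.2, 0, 0.0011, -0.0002, 0.023, 0.04], [0, 0.2, 0, 0.0011, -0.0002, 0.027, 0.04]],
])

```text
time: 16.2
eef_pos: [0.585, 0.0857, 0.1053]
tcp_rot: [1.0, 0.017, -0.0, 0.001]
contact_force: [-0.4, -1.1, -0.9]
opening: 0.521
```

```bash
python3 ov.py v2 "(-.15,-.025,.1)"
```

```text
t 16.2 pos [0.585  0.0857 0.1053] psi -1.5363 tilt z [-0.0001 -0.0014 -1.    ] open mm 44.52 F [-0.36 -1.06 -0.95] M [-0.004  0.014  0.008] q [-0.03  0.21  1.87 -0.    1.07  1.51]
```

View pics/v2.png

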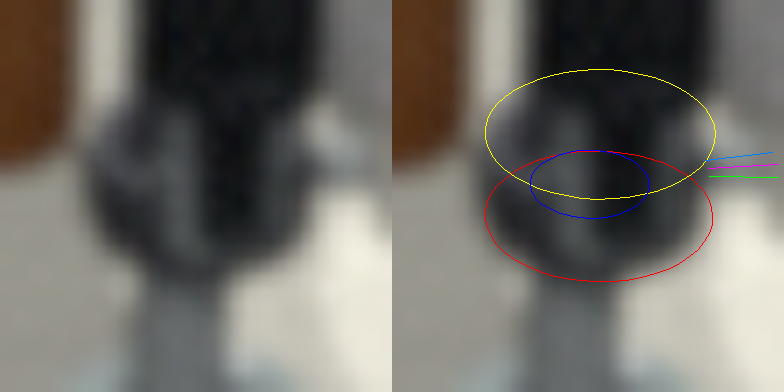

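Call:
move_arm([
  [[0, 0, 0, 0, 0, 0.003, 0.04], [0, 0, 0, 0, 0, 0.006, 0.04], [0, 0, 0, 0, 0, 0.009, 0.04], [0, 0, 0, 0, 0, 0.012, 0.04], [0, 0, 0, 0, 0, 0.012, 0.04]],
])

```text
time: 16.88
eef_pos: [0.5844, 0.0856, 0.0924]
tcp_rot: [1.0, 0.017, -0.001, 0.001]
contact_force: [-0.3, 0.2, -1.1]
opening: 0.524
```

```bash
python3 ov.py v3 "(-.15,-.025,.1)"
```

```text
t 16.88 pos [0.5844 0.0856 0.0924] psi -1.5364 tilt z [-0.0017 -0.0014 -1.    ] open mm 44.78 F [-0.31  0.21 -1.07] M [-0.033  0.02  -0.019] q [-0.03  0.22  1.88 -0.    1.04  1.51]
```

View pics/v3.png

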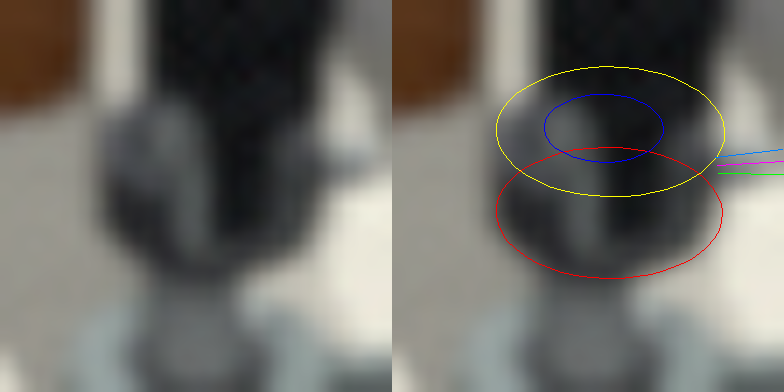

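Call:
move_arm([
  [[0, 0, 0, 0, 0, 0.003, 0.04], [0, 0, 0, 0, 0, 0.006, 0.04], [0, 0, 0, 0, 0, 0.009, 0.04], [0, 0, 0, 0, 0, 0.011, 0.04], [0, 0, 0, -0.001, 0, 0.011, 0.04]],
])

```text
time: 17.55
eef_pos: [0.5834, 0.0855, 0.0813]
tcp_rot: [1.0, 0.017, -0.001, 0.001]
contact_force: [0.1, 0.2, -1.7]
opening: 0.517
```

```bash
python3 go.py .5815 .0856 .0813 -1.54
```

```text
t 17.55 pos [0.5834 0.0855 0.0813] psi -1.5364 tilt z [-0.0018 -0.0014 -1.    ] open mm 44.13 F [ 0.06  0.24 -1.71] M [ 0.037 -0.023 -0.03 ] q [-0.03  0.24  1.88 -0.    1.02  1.51]
turn [0.08 0.11 0.21] shift [-0.0019 -0.0001  0.    ]
```

Call:
move_arm([
  [[0, 0, 0, -0.0005, 0, 0, 0.04], [0, 0, 0, -0.001, 0, 0, 0.04], [0, 0, 0, -0.001, 0, 0, 0.04], [0, 0, 0, -0.0015, 0, 0, 0.04], [0, 0, 0, -0.0015, 0, 0, 0.04]],
])

```text
time: 18.18
eef_pos: [0.5819, 0.0855, 0.0813]
tcp_rot: [1.0, 0.017, -0.001, 0.001]
contact_force: [-0.1, -1.1, -1.9]
opening: 0.522
```

```bash
python3 go.py .581 .0856 .0813 -1.54
```

```text
t 18.18 pos [0.5819 0.0855 0.0813] psi -1.5363 tilt z [-0.0018 -0.0014 -1.    ] open mm 44.54 F [-0.15 -1.06 -1.93] M [-0.092  0.006 -0.01 ] q [-0.03  0.23  1.89 -0.    1.02  1.51]
turn [0.08 0.1  0.21] shift [-0.0008 -0.0001  0.    ]
```

Call:
move_arm([
  [[0, 0, 0, -0.0005, 0, 0, 0.04], [0, 0, 0, -0.001, 0, 0, 0.04], [0, 0, 0, -0.001, 0, 0, 0.04], [0, 0, 0, -0.0015, 0, 0, 0.04], [0, 0, 0, -0.0015, 0, 0, 0.04]],
])

```text
time: 18.8
eef_pos: [0.5809, 0.0854, 0.0815]
tcp_rot: [1.0, 0.017, -0.0, 0.001]
contact_force: [2.6, -0.7, -3.2]
opening: 0.523
```

```bash
python3 ov.py v4 "(-.15,-.025,.1)"
```

```text
t 18.8 pos [0.5809 0.0854 0.0815] psi -1.5365 tilt z [-0.0001 -0.0013 -1.    ] open mm 44.65 F [ 2.6  -0.66 -3.24] M [ 0.03  -0.496 -0.007] q [-0.03  0.23  1.89 -0.    1.02  1.51]
```

View pics/v4.png

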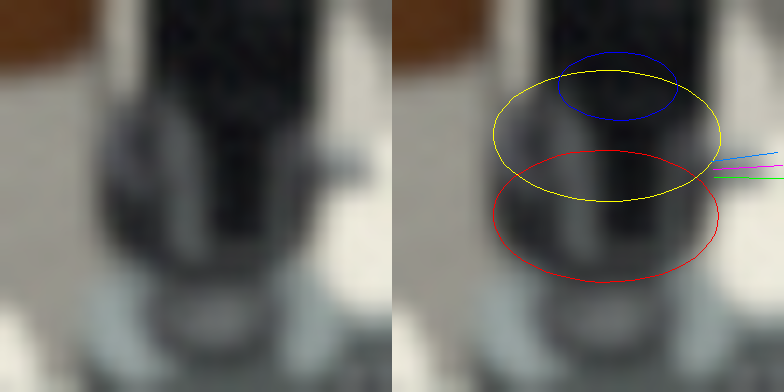

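Call:
move_arm([
  [[0, 0, 0, -0.0008, 0, 0, 0.04], [0, 0, 0, -0.0009, 0, 0, 0.04], [0, 0, 0, -0.001, 0, 0, 0.04], [0, 0, 0, -0.001, 0, 0, 0.04], [0, 0, 0, -0.001, 0, 0, 0.04]],
])

```text
time: 19.48
eef_pos: [0.5809, 0.0855, 0.0816]
tcp_rot: [1.0, 0.017, 0.001, 0.001]
contact_force: [5.3, 1.2, -5.8]
opening: 0.524
```

```bash
python3 go.py .581 .0856 .0813 -1.54; python3 - <<'E'
from fit import *
from go import st
S=read_camera("side");st()
for n in ("screw","collar"):
  for f in (pinpoint,):
    for d in f("side",n):
      if abs(d["centre"][0]-340)<25 and abs(d["centre"][1]-190)<30: print(n,d["p"],d["centre"])
print(proj("side",(.581,.0855,.096)),proj("side",(.5905,.0853,.106)),proj("side",(.583,.0855,.128)))
I=cv2.convertScaleAbs(S,alpha=1.3)
uv=(338,190);print(uv)
cv2.imwrite("pics/v5.png",overlay(I,"side",uv,25,[],None,k=15))
E
```

```text
t 19.48 pos [0.5809 0.0855 0.0816] psi -1.5367 tilt z [ 0.0025 -0.0011 -1.    ] open mm 44.74 F [ 5.35  1.15 -5.77] M [ 0.112 -0.858  0.006] q [-0.03  0.23  1.89 -0.    1.02  1.51]
turn [ 0.07 -0.14  0.19] shift [ 0.0001 -0.0001  0.0003]
t 19.52 pos [0.5809 0.0855 0.0815] psi -1.5367 tilt z [ 0.0025 -0.0011 -1.    ] open mm 44.48 F [ 6.21  0.85 -5.78] M [ 0.072 -0.897 -0.017] q [-0.03  0.23  1.89 -0.    1.02  1.51]
collar 0.56 [335.3, 189.2]
[337.7717 190.8757] [341.1245 187.8274] [338.5948 181.6081]
(338, 190)
```

View pics/v5.png

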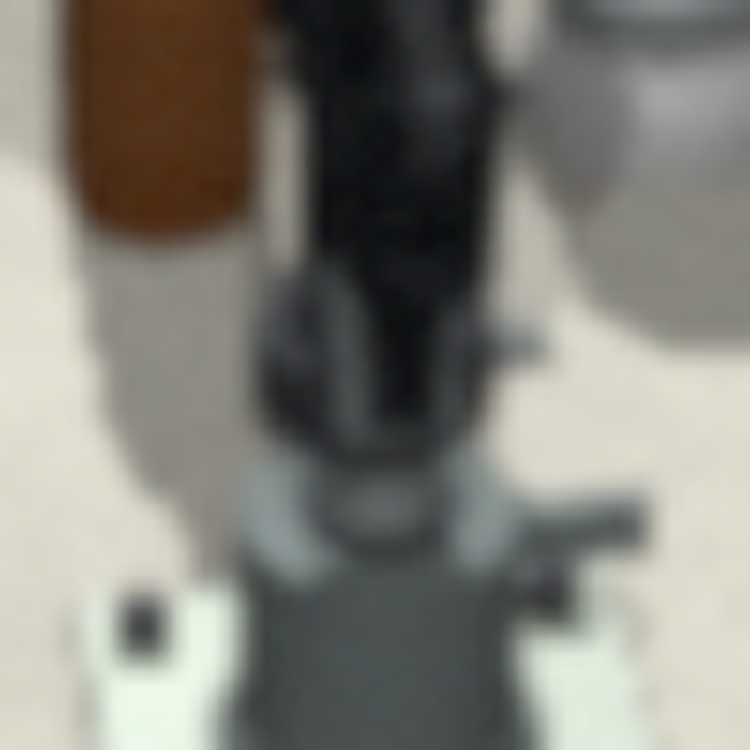

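Call:
move_arm([
  [[0, 0, 0, -0.0006, 0, 0, 0.04], [0, 0, 0, -0.0006, 0, 0, 0.04], [0, 0, 0, -0.0006, 0, 0, 0.04], [0, 0, 0, -0.0006, 0, 0, 0.04], [0, 0, 0, -0.0006, 0, 0, 0.04]],
])

```text
time: 20.25
eef_pos: [0.581, 0.0854, 0.0816]
tcp_rot: [1.0, 0.017, 0.002, 0.001]
contact_force: [5.5, 0.2, -5.0]
opening: 0.521
```

```bash
python3 go.py .581 .0856 .0813 -1.54
```

```text
t 20.25 pos [0.581  0.0854 0.0816] psi -1.5368 tilt z [ 0.0044 -0.001  -1.    ] open mm 44.46 F [ 5.5   0.2  -5.03] M [ 0.144 -0.861  0.03 ] q [-0.03  0.23  1.89 -0.    1.02  1.51]
turn [ 0.07 -0.25  0.18] shift [ 0.     -0.0002  0.0003]
```

Call:
move_arm([
  [[0, -0.2, 0, -0.0002, 0, 0, 0.04], [0, -0.2, 0, -0.0002, 0, 0, 0.04], [0, -0.2, 0, -0.0002, 0, 0, 0.04], [0, -0.2, 0, -0.0002, 0, 0, 0.04], [0, -0.2, 0, -0.0002, 0, 0, 0.04]],
])

```text
time: 20.88
eef_pos: [0.5809, 0.0854, 0.0816]
tcp_rot: [1.0, 0.017, 0.001, 0.001]
contact_force: [5.6, 0.2, -4.5]
opening: 0.522
```

```bash
python3 go.py .581 .0856 .0813 -1.54
```

```text
t 20.88 pos [0.5809 0.0854 0.0816] psi -1.5368 tilt z [ 0.0013 -0.0011 -1.    ] open mm 44.62 F [ 5.63  0.19 -4.49] M [ 0.066 -0.843  0.002] q [-0.03  0.23  1.89 -0.    1.02  1.51]
turn [ 0.07 -0.07  0.18] shift [ 0.0001 -0.0002  0.0003]
```

```bash
python3 - <<'E'
from plant import ticket
print(ticket.sign_off())
from go import st
st()
E
```

```text
the job is handed in; nothing more can be done
None
the job is handed in; nothing more can be done
```

The job is handed in. The collar is over the post with its screw on the flat, and the gripper is still holding it.

- **Post:** I pinched it across the flat at 20–25 N. The opening read 18.4–18.9 mm, which fits the 19.5 mm D and not the 24 mm round. I turned it about 50° so the flat faces the rib. The jaws ended at −0.023 rad, and the camera fit of the bushing gave −0.025 ± 0.02 rad. A second pinch lower down confirmed it was square.
- **Collar:** I took it across the screw with 30 N, lifted it and lowered it over the post. No contact force showed on the way down, so the screw passed the flat freely.
- **Final state:**
  - The tool is level to about 0.1°.
  - The screw is at about 106 mm by arithmetic from the grip height, halfway down the flat. Its underside is at about 96 mm, clear of the 70 mm bushing.
  - The point is pressed on the flat with about 5.6 N. Contact came at x ≈ 0.581 m, where it was expected.
  - The clock read about 21 s of the 59 s.

These checks disagreed or stayed uncertain:

- **Finger height:** the fingertips appear 15–30 mm higher in the images than the reported TCP. I set the grip height from the table and the pictures instead.
- **Screw angle:** the camera readings ranged from about −0.1 to +0.03 rad. In the last picture the screw looked parallel to the rib.
- **Screw force:** it settled at 5.6 N after two corrections meant to bring it down to about 3 N.

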